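# Rack the magnifier lenses and lock them in

## Task

Pack up the magnifiers after the tackle-making session: seat every lens on the table in the rack, glass up, one to a seat, bearing on all three balls so that it cannot rock (any seats will do). Then lock them in by threading the rod through the bores of both lugs, from either end, until its tip sticks out beyond the far lug and its wooden grip is close against the near one. Leave the mug, stones and the other things on the table where they are.

Things in the scene. Friction and masses are not known exactly. Their poses are not given: they have to be found in the camera images.
- rack: Fixed lens rack: wooden base 150 (its x) by 165 mm (its y), 14 mm thick, with four seats in a 2 x 2 square of 72 mm pitch and two aluminium lugs at its y ends. A seat is three 10 mm steel balls on stems, centres 40 mm above the table, evenly spaced on a circle of 25 mm radius, one pointing diagonally out from the rack. Origin: centre of the underside, on the table.
- seat1 (a point): Seat at the rack's +x +y corner (36 mm from its centre in x and y). The point is on the seat's axis, 35 mm above the table: the origin of a fully seated lens lies there, its spigot between the three balls with 2 mm of play all round, the underside of its flange on the ball tops (45 mm above the table).
- seat2 (a point): Seat at the rack's +x -y corner (36 mm from its centre in x and y). The point is on the seat's axis, 35 mm above the table: the origin of a fully seated lens lies there, its spigot between the three balls with 2 mm of play all round, the underside of its flange on the ball tops (45 mm above the table).
- seat3 (a point): Seat at the rack's -x +y corner (36 mm from its centre in x and y). The point is on the seat's axis, 35 mm above the table: the origin of a fully seated lens lies there, its spigot between the three balls with 2 mm of play all round, the underside of its flange on the ball tops (45 mm above the table).
- seat4 (a point): Seat at the rack's -x -y corner (36 mm from its centre in x and y). The point is on the seat's axis, 35 mm above the table: the origin of a fully seated lens lies there, its spigot between the three balls with 2 mm of play all round, the underside of its flange on the ball tops (45 mm above the table).
- bore_left (a point): Centre of the bore in the lug at the rack's +y end, at its x = 0, y = +70 mm, 64 mm above the table. Bore: 20 mm diameter, round, along the rack's y. Lug: 8 mm thick, 36 mm wide, top 82 mm above the table. The frame's axes are the rack's.
- bore_right (a point): Centre of the bore in the lug at the rack's -y end, at its x = 0, y = -70 mm, 64 mm above the table. Bore: 20 mm diameter, round, along the rack's y. Lug: 8 mm thick, 36 mm wide, top 82 mm above the table. The frame's axes are the rack's.
- lens1: Magnifier lens, 150 g (3 or 4 alike are present, upright on the table at the start). From its origin (centre of the foot) up: black spigot, 28 mm diameter at the foot widening to 36, 10 mm high; aluminium flange, 64 mm diameter, 7 mm thick; black barrel to grip, 38 mm diameter, from 17 to 43 mm; glass dome to 47.5 mm. z points up, out of the glass.
- lens2: Magnifier lens, 150 g (3 or 4 alike are present, upright on the table at the start). From its origin (centre of the foot) up: black spigot, 28 mm diameter at the foot widening to 36, 10 mm high; aluminium flange, 64 mm diameter, 7 mm thick; black barrel to grip, 38 mm diameter, from 17 to 43 mm; glass dome to 47.5 mm. z points up, out of the glass.
- lens3: Magnifier lens, 150 g (3 or 4 alike are present, upright on the table at the start). From its origin (centre of the foot) up: black spigot, 28 mm diameter at the foot widening to 36, 10 mm high; aluminium flange, 64 mm diameter, 7 mm thick; black barrel to grip, 38 mm diameter, from 17 to 43 mm; glass dome to 47.5 mm. z points up, out of the glass.
- lens4: Magnifier lens, 150 g (3 or 4 alike are present, upright on the table at the start). From its origin (centre of the foot) up: black spigot, 28 mm diameter at the foot widening to 36, 10 mm high; aluminium flange, 64 mm diameter, 7 mm thick; black barrel to grip, 38 mm diameter, from 17 to 43 mm; glass dome to 47.5 mm. z points up, out of the glass.
- rod: Locking rod, about 100 g: a dark-wood grip, 45 mm long (x), 20 by 20 mm square, and a steel rod, 16 mm diameter, 165 mm long, from the grip's end along +x; tip chamfered to 10 mm. Origin: centre of the grip, on the rod's axis. It starts lying on the table on the grip and the tip, dipping about 0.01 rad toward the tip.
- rod_tip (a point): The far end of the locking rod, on its axis, 187.5 mm from the centre of the grip.
- stone1: Bystander. Grey pebble, 34 mm across, 22 mm high; origin at its underside.
- stone2: Bystander. Grey pebble, 30 mm across, 18 mm high; origin at its underside.
- stone3: Bystander. Grey pebble, 38 mm across, 24 mm high; origin at its underside.
- offcut: Bystander. Wood offcut 50 x 35 x 25 mm; origin at its underside.
- mug: Bystander. White mug, 80 mm across, 92 mm high; origin at its underside.
- pliers: Bystander. Pliers lying flat, about 170 mm long, 12 mm high; origin at its underside near the pivot.
Not all that is in view belongs to the job. What is shaped like the lens3 but blue is not meant.

How it is judged:
By the outcome, as a careful person would: the job done as asked, in the order asked, and still so for the second after the job is handed in, with the robot touching nothing.
Of lens1, lens2, lens3, lens4 only 3 to 4 are there at a start; the rules pass over those that are not, and their reading is None.
At some moment in a run one of rod may be knocked a few centimetres aside while the robot is not near it.
Once in a run the grip may slacken for a moment while it holds something.
It also fails if it takes over 208 s, if anything falls off the work surface, if the arm or the gripper's body presses on something with over 40 N, if the wrist force passes 120 N, or if a joint passes its speed limit or range.

## Robot

A 6-joint arm with a two-finger parallel gripper is mounted at the origin on the work surface. World frame = base frame: x ahead of the robot, y to its left, z up, the work surface at z = 0. Lengths are in mm, angles in rad, forces in N, time in s.
With the tool pointing down it reaches from about 325 to 750 mm from the base axis. Payload 7.6 kg.
Tool frame: the origin (TCP) lies at the very end of the fingers, on their centre line; the grasp point (between the pads) lies 19 mm behind it (r.tcp_to_grasp is the distance from the TCP to the grasp point, in mm); z points along the fingers, y is the line along which they close (so a half turn about z gives the same grasp; the last joint's range is limited). The gripper opens to 85 mm and grips with 20 to 120 N. Pads are 22 mm wide; open, the fingers measure 114 mm over their backs; the gripper's body (76 mm by 85 mm) begins 54 mm behind the grasp point. The pads swing forward as they close: fully open they stand 13 mm farther back than shut.
Start: joints at [1.246, 0.052, 1.401, -0, 1.689, -0.07], TCP at [132.309, 508.075, 231.323] pointing down, gripper open.
Joint ranges: [-2.9, 2.9], [-0.91, 2.17], [0.12, 2.37], [-1.06, 4.2], [0.26, 2.73], [-2.93, 2.93]. Speed limits (rad/s): [2.57, 2.57, 3.01, 3.14, 3.14, 3.14].

## Interface

Orientations are given as a unit quaternion [x, y, z, w].
In Python, from workcell import telemetry, capture, camera_model, workorder, r gives the robot as it stands.
- The arm moves only by the tool play_rows, never from a script. Its argument "rows" is a list of rows, each an object of numbers: "hand": the gripper's target within -1 to 1 (fully open at 1, half-way at 0, shut at -1); "dx", "dy", "dz": the shift along the tool's x, y, z in cm; "twist": the turn about the tool's z in degrees. In form: [{"hand": .., "dx": .., "dy": .., "dz": .., "twist": ..}, ...]. A call has 1 to 8 rows; each row is the pose to reach, as a shift and turn from the pose commanded when the call began, along the tool's axes at that moment; what a row does not reach only later rows make up. A row lasts 1/12 s, in which the tool goes at most 41.7 mm and 7.16 degrees, less where a joint would pass 70% of its speed; a pose out of reach is approached as far as the arm can. A call with a gripper value outside its range is refused whole. The fingers move at their own pace and stop on an object; "force" is the grip in N (left out, the last holds). Time passes only in rows, so rows that repeat a pose let the fingers close. It gives the time, the measured TCP pose, the force, the opening and the grip force at its end, in the units of the state.
- telemetry.read_state(): the state, without advancing time (a new reading comes with each control period).
- capture(name): name is "scene" or "top" or "wrist"; returns the picture (480x640x3 uint8, red, green, blue); there is no depth.
- camera_model(name): a dict with "camera_matrix" (3x3 intrinsics, pixels), "k1" (the pictures are not rectified: a ray, as slopes to the right and down, at radius r is drawn at 1 + k1 r^2 times it, then the intrinsics apply), "cam_to_world" (4x4, takes a point from camera to world coordinates). Camera axes: x right, y down, z forward; pixel columns grow to the right and rows downward; lengths in mm; the calibration is good to about 2 mm. A picture is of the moment at which its call begins: read the wrist's pose just before it. camera_model takes no time and is no camera call; for the wrist camera it gives the pose at the moment of the call.
- workorder.close_job(): hands the job in; it is judged then, once.
The state is a dict: "clock": time; "q": joint angles; "qvel": joint speeds; "joint_efforts": joint torques, N m; "ee_pos": TCP position; "tcp_rot": TCP orientation; "wrist_force": force on the tool from outside, world axes, zero at the start; "wrist_torque": the same for the moment, N m; "width": finger opening in mm; "grip_force": force on a finger pad.
Only numpy, scipy, OpenCV 4.12 (cv2) and the standard library are available. Lean on these libraries where they do the work, as an engineer would, in place of code of your own. Each camera call takes 0.05 s, during which the arm holds its last target. There are 200 camera calls.

## Working session

There is one attempt and no reset: what is moved stays moved. The work goes in short steps, Python scripts to look and compute and a tool call to move; the robot and the scene stay as the last step left them, time stands still between calls to the robot, and variables do not carry over. Pictures are saved under pics/ and viewed, at most 15 in all, crops included, and the job is handed in when it is done.

Besides the shell and the picture viewer there is one more tool, called after "Request:" in YAML: its name, and indented under it one key for each argument. play_rows: Moves the arm, as the interface text tells. Its arguments: {"type":"object","properties":{"rows":{"type":"array"},"force":{"type":"number"}},"required":["rows"]}

```bash
mkdir -p pics; ls; python3 - <<'E'
from workcell import telemetry, capture, camera_model, r
import cv2, numpy as np
print(telemetry.read_state())
for n in ("scene","top","wrist"):
    m=camera_model(n); print(n,np.round(m["camera_matrix"],1).tolist(),m["k1"],np.round(m["cam_to_world"],3).tolist())
for n in ("scene","top"):
    cv2.imwrite(f"pics/{n}0.png",cv2.cvtColor(capture(n),cv2.COLOR_RGB2BGR))
E
```

```text
pics
{'clock': 0.0, 'q': array([ 1.24568269e+00,  5.28450584e-02,  1.40176321e+00,  1.11358738e-05,
        1.68861460e+00, -7.03084030e-02]), 'qvel': array([ 0.00030732, -0.001002  ,  0.00111725, -0.00137294, -0.00138617,
       -0.00031498]), 'joint_efforts': array([ 9.45522879e-04, -3.81670654e+01, -3.60185874e+01, -1.42874947e-05,
        6.08632123e-03,  1.97614571e-05]), 'ee_pos': array([132.20759045, 507.75378606, 230.44867078]), 'tcp_rot': array([ 1.27057553e-01,  9.91895011e-01, -7.98141208e-04, -1.65529847e-04]), 'wrist_force': array([-0.02129078,  0.03254738, -0.35597708]), 'wrist_torque': array([ 0.06469141,  0.03599395, -0.01564207]), 'grip_force': 0.0, 'width': 85.67622351696298}
scene [[554.5, 0.0, 318.2], [0.0, 554.5, 248.8], [0.0, 0.0, 1.0]] -0.16955721688440134 [[-0.229, 0.731, -0.643, 1367.843], [0.973, 0.163, -0.161, 171.13], [-0.013, -0.663, -0.749, 1039.215], [0.0, 0.0, 0.0, 1.0]]
top [[552.7, 0.0, 316.1], [0.0, 552.7, 238.6], [0.0, 0.0, 1.0]] 0.04228575691763285 [[-0.023, -0.98, 0.196, 331.536], [-1.0, 0.026, 0.009, -38.337], [-0.014, -0.196, -0.981, 1147.87], [0.0, 0.0, 0.0, 1.0]]
wrist [[349.4, 0.0, 319.5], [0.0, 349.4, 238.7], [0.0, 0.0, 1.0]] -0.0028944308595589318 [[0.252, 0.929, 0.271, 63.582], [0.968, -0.242, -0.071, 526.125], [-0.0, 0.28, -0.96, 373.118], [0.0, 0.0, 0.0, 1.0]]
```

View pics/top0.png

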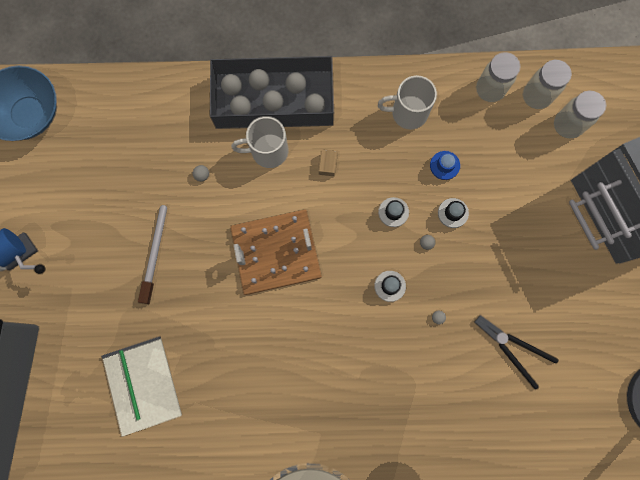

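View pics/scene0.png

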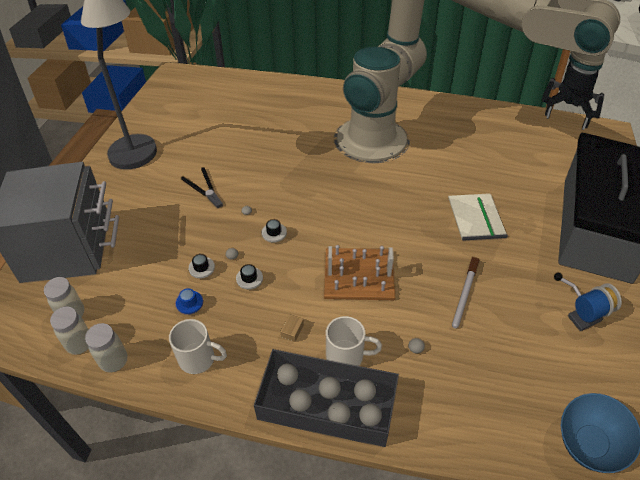

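Top view: three black-capped lenses near (394,212), (454,212) and (390,286). The rack is centred near (276,252) and the rod runs from (164,207) at the tip to (146,302) at the grip. The blue decoy is at (446,165).

```bash
cat > h.py <<'E'
from workcell import telemetry, capture, camera_model, r
import cv2, numpy as np
from scipy.spatial.transform import Rotation as R
def px2w(n,uv,z,m=None):
    m=m or camera_model(n); K=np.array(m["camera_matrix"]); T=np.array(m["cam_to_world"]); k=m["k1"]
    d=cv2.undistortPoints(np.float64(uv).reshape(-1,1,2),K,np.array([k,0,0,0.])).reshape(-1,2)
    D=np.c_[d,np.ones(len(d))]@T[:3,:3].T
    o=T[:3,3]; s=(np.asarray(z,float)-o[2])/D[:,2]
    return o+D*np.reshape(s,(-1,1))
def w2px(n,P,m=None):
    m=m or camera_model(n); K=np.array(m["camera_matrix"]); T=np.linalg.inv(np.array(m["cam_to_world"]))
    p=np.atleast_2d(P)@T[:3,:3].T+T[:3,3]
    return cv2.projectPoints(p,np.zeros(3),np.zeros(3),K,np.array([m["k1"],0,0,0.]))[0].reshape(-1,2)
def save(name,img): cv2.imwrite(f"pics/{name}.png",cv2.cvtColor(img,cv2.COLOR_RGB2BGR))
def delta(x,y,z,fdir=None):
    "rows for tcp target; fdir=world heading (deg) of the closing line"
    s=telemetry.read_state(); q=R.from_quat(s["tcp_rot"]); d=q.inv().apply(np.array([x,y,z])-s["ee_pos"])/10
    t=None
    if fdir is not None:
        a=np.radians(fdir); v=q.inv().apply([np.cos(a),np.sin(a),0]); t=np.degrees(np.arctan2(-v[0],v[1])); t=(t+90)%180-90
    print("d(cm)",np.round(d,2),"twist",t,"q6",s["q"][5],"tcp",np.round(s["ee_pos"],1),"t",s["clock"],"zaxis",np.round(q.apply([0,0,1]),3),"yaxis",np.round(q.apply([0,1,0]),3))
E
python3 - <<'E'
from h import *
im=cv2.imread("pics/top0.png")
cv2.imwrite("pics/rackc.png",cv2.resize(im[195:310,215:335],None,fx=5,fy=5,interpolation=cv2.INTER_CUBIC))
L=[(394.5,209.5),(455.5,209.5),(391,284)]
print(np.round(px2w("top",L,43),1))
print(np.round(px2w("top",[(238,254),(308,238)],75),1))
print(np.round(px2w("top",[(235,228),(305,210),(321,278),(244,295)],14),1))
print(np.round(px2w("top",[(164,207),(146,302)],10),1))
print(np.round(px2w("top",[(446,165),(328,163),(427,242),(439,318),(268,142),(400,100)],20),1))
E
```

```text
[[ 609.4 -190.5   43. ]
 [ 606.  -314.8   43. ]
 [ 456.2 -175.7   43. ]]
[[519.4 126.2  75. ]
 [547.9 -12.4  75. ]]
[[585.7 142.1  14. ]
 [620.8  -5.8  14. ]
 [475.4 -36.   14. ]
 [444.4 122.8  14. ]]
[[636.2 293.8  10. ]
 [435.8 324.3  10. ]]
[[ 709.5 -307.4   20. ]
 [ 721.4  -57.2   20. ]
 [ 544.1 -257.1   20. ]
 [ 388.1 -271.2   20. ]
 [ 772.3   70.8   20. ]
 [ 860.3 -217.7   20. ]]
```

View pics/rackc.png

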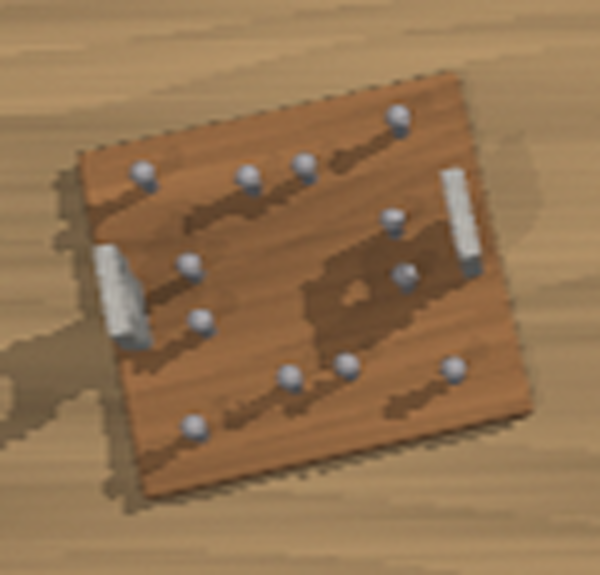

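The crop shows all 12 balls clearly, in three per seat. I'll fit the rack pose to them.

```bash
python3 - <<'E'
from h import *
from scipy.optimize import least_squares
B={1:[(143,172),(248,177),(189,264)],2:[(398,117),(304,164),(393,219)],3:[(193,426),(201,320),(289,376)],4:[(454,367),(404,274),(346,364)]}
C={1:(36,36),2:(36,-36),3:(-36,36),4:(-36,-36)}
px=[];loc=[]
for s in B:
    a0=np.arctan2(C[s][1],C[s][0]); m=[(C[s][0]+25*np.cos(a0+k*2*np.pi/3),C[s][1]+25*np.sin(a0+k*2*np.pi/3)) for k in range(3)]
    W=px2w("top",np.array(B[s])/5+[215,195],40)[:,:2]; px+=list(W); loc.append(m)
px=np.array(px)
def res(p,full=False):
    c,s=np.cos(p[2]),np.sin(p[2]);M=np.array([[c,-s],[s,c]]);o=[]
    for i in range(4):
        P=np.array(loc[i])@M.T+p[:2]
        for w in px[3*i:3*i+3]: 
            d=P-w; o.append(d[np.argmin((d**2).sum(1))])
    return np.ravel(o)
f=least_squares(res,[535,55,0.2-0.4 if False else -0.2]); 
g=least_squares(res,[535,55,0.2])
for f in (f,g): print(f.x,np.degrees(f.x[2]),f.cost,np.abs(f.fun).max())
f=min((f,g),key=lambda f:f.cost)
p=f.x;c,s=np.cos(p[2]),np.sin(p[2]);M=np.array([[c,-s],[s,c]])
for k in C: print(k,np.round(M@C[k]+p[:2],1))
print(np.round(M@[0,70]+p[:2],1),np.round(M@[0,-70]+p[:2],1))
E
python3 - <<'E'
import sys; sys.path.insert(0,'.')
from h import *
delta(606,-314.8,200,None)
E
```

```text
[5.34213748e+02 5.74720732e+01 1.95312633e-01] 11.19058956303599 0.5214538516076258 0.43817436375576335
[5.34213748e+02 5.74720732e+01 1.95312633e-01] 11.190589584224675 0.5214538516076007 0.4381743404298959
1 [562.5  99.8]
2 [576.5  29.1]
3 [491.9  85.8]
4 [505.9  15.2]
[520.6 126.1] [547.8 -11.2]
d(cm) [-66.58 -67.66   3.14] twist None q6 -0.07028003103116928 tcp [132.2 507.8 230.6] t 0.1 zaxis [-0.    -0.001 -1.   ] yaxis [ 0.252  0.968 -0.001]
```

Request:
play_rows:
  rows:
    - {"hand": 1, "dx": -9, "dy": -1.7, "dz": 0, "twist": 0}
    - {"hand": 1, "dx": -18.4, "dy": -3.4, "dz": 0, "twist": 0}
    - {"hand": 1, "dx": -27, "dy": -5, "dz": 0, "twist": 0}
    - {"hand": 1, "dx": -27, "dy": -5, "dz": 0, "twist": 0}
    - {"hand": 1, "dx": -27, "dy": -5, "dz": 0, "twist": 0}
    - {"hand": 1, "dx": -27, "dy": -5, "dz": 0, "twist": 0}
    - {"hand": 1, "dx": -27, "dy": -5, "dz": 0, "twist": 0}
    - {"hand": 1, "dx": -27, "dy": -5, "dz": 0, "twist": 0}

```text
clock: 0.77
ee_pos: [384.7, 388.9, 230.3]
tcp_rot: [0.13, 0.992, -0.001, 0.0]
wrist_force: [0.3, 0.8, -0.2]
width: 85.3
grip_force: 0.0
```

Request:
play_rows:
  rows:
    - {"hand": 1, "dx": -15, "dy": -28, "dz": 0, "twist": 0}
    - {"hand": 1, "dx": -15, "dy": -28, "dz": 0, "twist": 0}
    - {"hand": 1, "dx": -15, "dy": -28, "dz": 0, "twist": 0}
    - {"hand": 1, "dx": -15, "dy": -28, "dz": 0, "twist": 0}
    - {"hand": 1, "dx": -15, "dy": -28, "dz": 0, "twist": 0}
    - {"hand": 1, "dx": -15, "dy": -28, "dz": 0, "twist": 0}
    - {"hand": 1, "dx": -15, "dy": -28, "dz": 0, "twist": 0}
    - {"hand": 1, "dx": -15, "dy": -28, "dz": 0, "twist": 0}

```text
clock: 1.43
ee_pos: [455.5, 80.1, 231.1]
tcp_rot: [0.128, 0.992, -0.0, -0.0]
wrist_force: [0.6, 0.7, -0.1]
width: 85.2
grip_force: 0.0
```

Request:
play_rows:
  rows:
    - {"hand": 1, "dx": -15, "dy": -26, "dz": 0, "twist": 0}
    - {"hand": 1, "dx": -15, "dy": -26, "dz": 0, "twist": 0}
    - {"hand": 1, "dx": -15, "dy": -26, "dz": 0, "twist": 0}
    - {"hand": 1, "dx": -15, "dy": -26, "dz": 0, "twist": 0}
    - {"hand": 1, "dx": -15, "dy": -26, "dz": 0, "twist": 0}
    - {"hand": 1, "dx": -15, "dy": -26, "dz": 0, "twist": 0}
    - {"hand": 1, "dx": -15, "dy": -26, "dz": 0, "twist": 0}
    - {"hand": 1, "dx": -15, "dy": -26, "dz": 0, "twist": 0}

```text
clock: 2.1
ee_pos: [535.2, -211.2, 229.7]
tcp_rot: [0.129, 0.992, -0.0, -0.001]
wrist_force: [-0.2, -0.4, -0.6]
width: 85.3
grip_force: 0.0
```

```bash
python3 - <<'E'
from h import *
import pickle
m=camera_model("wrist"); im=capture("wrist"); save("w1",im); pickle.dump(m,open("m1.pkl","wb"))
print(telemetry.read_state()["ee_pos"])
print(np.round(w2px("wrist",[[609.4,-190.5,43],[606,-314.8,43],[456.2,-175.7,43]],m)),telemetry.read_state()["q"])
E
```

```text
[ 535.12754086 -209.97525056  229.72228781]
[[357. 278.]
 [240. 304.]
 [335. 120.]] [-4.37872179e-01  1.95468706e-01  1.24825606e+00 -5.90390745e-04
  1.69988260e+00 -1.74984851e+00]
```

View pics/w1.png

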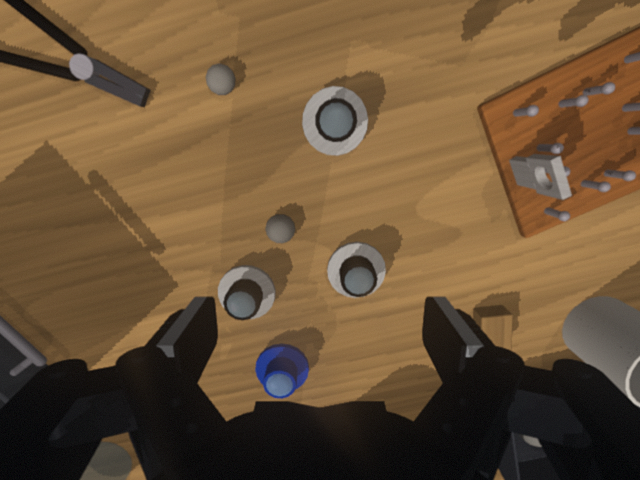

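The wrist view shows the lens flanges at about (356,270), (246,294) and (335,121), and the blue decoy at (281,372).

```bash
python3 - <<'E'
from h import *
import pickle
m=pickle.load(open("m1.pkl","rb"))
for n,mm,f,seeds in (("wrist",m,"w1",[(356,270),(246,294),(335,121)]),("top",None,"top0",[(394,212),(454,213),(390,287)])):
    im=cv2.imread(f"pics/{f}.png"); h=cv2.cvtColor(im,cv2.COLOR_BGR2HSV)
    w=((h[...,1]<45)&(h[...,2]>110)).astype(np.uint8)
    for (u,v) in seeds:
        R0=42 if n=="wrist" else 20
        msk=np.zeros_like(w); cv2.circle(msk,(u,v),R0,1,-1)
        p=np.argwhere((w*msk)>0)[:,::-1].astype(np.int32)
        hull=cv2.convexHull(p); e=cv2.fitEllipse(hull)
        print(n,np.round(e[0],1),np.round(e[1],1),np.round(px2w(n,[e[0]],17,mm),1))
E
python3 -c "
import sys
from h import *
delta(609,-190,140,-33.8)"
```

```text
wrist [355.9 269.8] [53.5 57.8] [[ 610.8 -189.7   17. ]]
wrist [245.6 292.5] [49.7 57.1] [[ 605.7 -314.1   17. ]]
wrist [334.7 120.3] [64.9 68.6] [[ 455.4 -174.4   17. ]]
top [393.4 211.6] [28.8 30.1] [[ 611.6 -191.5   17. ]]
top [453.  212.3] [28.6 30.3] [[ 606.5 -315.7   17. ]]
top [389.8 285.7] [30.1 31.4] [[ 455.8 -176.3   17. ]]
d(cm) [-6.65  3.82  8.96] twist -71.03356563476643 q6 -1.7498485147659995 tcp [ 535.1 -210.   229.7] t 2.15 zaxis [-0.002  0.    -1.   ] yaxis [ 0.256  0.967 -0.   ]
```

Request:
play_rows:
  rows:
    - {"hand": 0.5, "dx": -3.4, "dy": 1.9, "dz": 3, "twist": 6}
    - {"hand": 0.5, "dx": -6.8, "dy": 3.8, "dz": 6, "twist": 13}
    - {"hand": 0.5, "dx": -6.8, "dy": 3.8, "dz": 10, "twist": 19.2}
    - {"hand": 0.5, "dx": -6.8, "dy": 3.8, "dz": 13, "twist": 19.2}
    - {"hand": 0.5, "dx": -6.8, "dy": 3.8, "dz": 13, "twist": 19.2}
    - {"hand": 0.5, "dx": -6.8, "dy": 3.8, "dz": 13, "twist": 19.2}
    - {"hand": 0.5, "dx": -6.8, "dy": 3.8, "dz": 13, "twist": 19.2}

```text
clock: 2.73
ee_pos: [611.4, -186.5, 104.4]
tcp_rot: [0.29, 0.957, 0.0, 0.002]
wrist_force: [0.5, 0.1, 0.6]
width: 64.2
grip_force: 0.0
```

```bash
python3 -c "
from h import *
delta(611,-190.5,17,56.2); print(telemetry.read_state()['width'])
import pickle
m=camera_model('wrist'); im=capture('wrist'); save('w2',im)
print(np.round(w2px('wrist',[[611,-190.5,17],[611,-190.5,43]],m)))
h=cv2.cvtColor(im,cv2.COLOR_RGB2HSV); w=((h[...,1]<45)&(h[...,2]>110)).astype(np.uint8)
"
```

```text
d(cm) [-0.16 -0.37  8.74] twist 0.06914560763091515 q6 -1.3359869044062878 tcp [ 611.4 -186.5  104.4] t 2.7333 zaxis [ 0.003 -0.001 -1.   ] yaxis [0.555 0.832 0.001]
64.17548544013866
[[313. 247.]
 [313. 259.]]
```

View pics/w2.png

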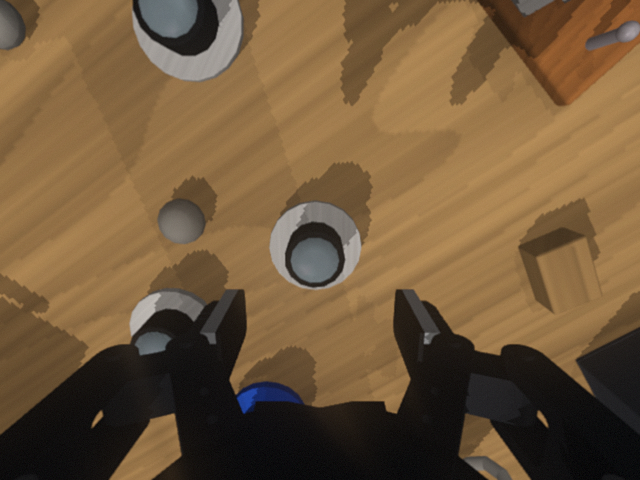

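Request:
play_rows:
  rows:
    - {"hand": 0.5, "dx": 0, "dy": 0, "dz": 3, "twist": 0}
    - {"hand": 0.5, "dx": 0, "dy": 0, "dz": 5, "twist": 0}
    - {"hand": 0.5, "dx": 0, "dy": 0, "dz": 5, "twist": 0}
    - {"hand": 0.5, "dx": 0, "dy": 0, "dz": 5, "twist": 0}
    - {"hand": 0.5, "dx": 0, "dy": 0, "dz": 5, "twist": 0}

```text
clock: 3.2
ee_pos: [612.0, -187.5, 54.9]
tcp_rot: [0.291, 0.957, -0.0, 0.002]
wrist_force: [0.6, -0.1, 0.8]
width: 64.2
grip_force: 0.0
```

```bash
python3 -c "
from h import *
delta(610.8,-190,17,56.2)"
```

```text
d(cm) [-0.02 -0.28  3.79] twist -0.006500225265668291 q6 -1.335829437768392 tcp [ 612.  -187.5   54.9] t 3.2 zaxis [ 0.005 -0.002 -1.   ] yaxis [0.556 0.831 0.001]
```

Request:
play_rows:
  rows:
    - {"hand": 0.5, "dx": 0, "dy": -0.3, "dz": 2.5, "twist": 0}
    - {"hand": 0.5, "dx": 0, "dy": -0.3, "dz": 3.75, "twist": 0}
    - {"hand": 0.5, "dx": 0, "dy": -0.3, "dz": 3.75, "twist": 0}
    - {"hand": 0.5, "dx": 0, "dy": -0.3, "dz": 3.75, "twist": 0}

```text
clock: 3.53
ee_pos: [608.8, -189.3, 14.1]
tcp_rot: [0.291, 0.957, 0.0, -0.0]
wrist_force: [0.1, -0.3, 0.4]
width: 64.2
grip_force: 0.0
```

Request:
play_rows:
  rows:
    - {"hand": -0.6, "dx": 0, "dy": 0, "dz": 0, "twist": 0}
    - {"hand": -0.6, "dx": 0, "dy": 0, "dz": 0, "twist": 0}
    - {"hand": -0.6, "dx": 0, "dy": 0, "dz": 0, "twist": 0}
    - {"hand": -0.6, "dx": 0, "dy": 0, "dz": 0, "twist": 0}
    - {"hand": -0.6, "dx": 0, "dy": 0, "dz": 0, "twist": 0}
    - {"hand": -0.6, "dx": 0, "dy": 0, "dz": 0, "twist": 0}
    - {"hand": -0.6, "dx": 0, "dy": 0, "dz": 0, "twist": 0}
    - {"hand": -0.6, "dx": 0, "dy": 0, "dz": 0, "twist": 0}
  force: 60

```text
clock: 4.2
ee_pos: [610.2, -189.8, 16.1]
tcp_rot: [0.291, 0.957, -0.0, 0.002]
wrist_force: [-0.7, 0.9, 6.0]
width: 36.7
grip_force: 62.4
```

Request:
play_rows:
  rows:
    - {"hand": -0.6, "dx": 0, "dy": 0, "dz": -2, "twist": 0}
    - {"hand": -0.6, "dx": 0, "dy": 0, "dz": -5, "twist": 0}
    - {"hand": -0.6, "dx": 0, "dy": 0, "dz": -9, "twist": 0}
    - {"hand": -0.6, "dx": 0, "dy": 0, "dz": -13, "twist": 0}
    - {"hand": -0.6, "dx": 0, "dy": 0, "dz": -13, "twist": 0}
    - {"hand": -0.6, "dx": 0, "dy": 0, "dz": -13, "twist": 0}

```text
clock: 4.7
ee_pos: [610.4, -189.9, 147.7]
tcp_rot: [0.291, 0.957, -0.0, 0.003]
wrist_force: [-0.7, -0.5, -2.5]
width: 36.6
grip_force: 60.7
```

Request:
play_rows:
  rows:
    - {"hand": -0.6, "dx": 2.5, "dy": 2.7, "dz": 0, "twist": 0}
    - {"hand": -0.6, "dx": 5, "dy": 5.4, "dz": 0, "twist": 0}
    - {"hand": -0.6, "dx": 7.5, "dy": 8.1, "dz": 0, "twist": 0}
    - {"hand": -0.6, "dx": 10, "dy": 10.7, "dz": 0, "twist": 0}
    - {"hand": -0.6, "dx": 12.5, "dy": 13.3, "dz": 0, "twist": 0}
    - {"hand": -0.6, "dx": 15, "dy": 16, "dz": 0, "twist": 0}
    - {"hand": -0.6, "dx": 17.5, "dy": 18.7, "dz": 0, "twist": 0}
    - {"hand": -0.6, "dx": 19, "dy": 20.5, "dz": 0, "twist": 0}

```text
clock: 5.37
ee_pos: [563.2, 89.7, 141.9]
tcp_rot: [0.29, 0.957, -0.0, -0.002]
wrist_force: [0.3, -0.2, -1.6]
width: 36.5
grip_force: 61.2
```

Request:
play_rows:
  rows:
    - {"hand": -0.6, "dx": 1.2, "dy": 1, "dz": 0, "twist": 0}
    - {"hand": -0.6, "dx": 1.2, "dy": 1, "dz": 0, "twist": 0}
    - {"hand": -0.6, "dx": 1.2, "dy": 1, "dz": 0, "twist": 0}

```text
clock: 5.62
ee_pos: [559.8, 102.1, 142.2]
tcp_rot: [0.29, 0.957, -0.001, -0.001]
wrist_force: [-0.1, -0.5, -1.5]
width: 36.2
grip_force: 61.2
```

```bash
python3 -c "
from h import *
delta(562.2,100.6,52,56.2); print(telemetry.read_state()['width'])
m=camera_model('wrist'); im=capture('wrist'); save('w3',im)
import pickle; pickle.dump(m,open('m3.pkl','wb'))
"
```

```text
d(cm) [-0.3   0.03  9.02] twist 0.09510899729413325 q6 -0.8669588656780717 tcp [559.8 102.1 142.2] t 5.6167 zaxis [-0.003 -0.001 -1.   ] yaxis [ 0.555  0.832 -0.002]
36.2276482279443
```

View pics/w3.png

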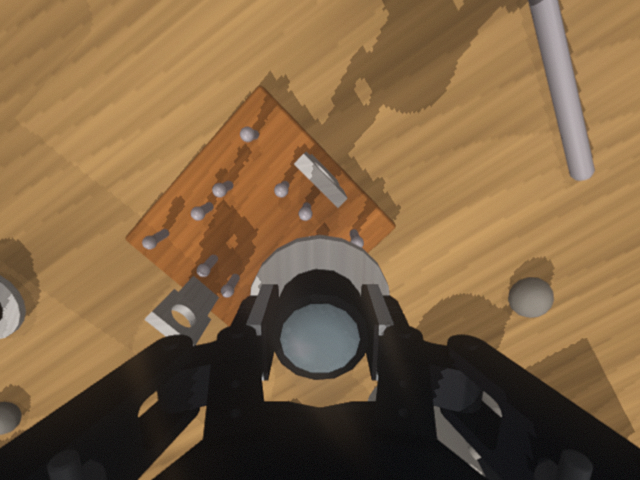

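```bash
cat > fit.py <<'E'
from h import *
from scipy.optimize import least_squares
C=[(36,36),(36,-36),(-36,36),(-36,-36)]
loc=np.array([(c[0]+25*np.cos(np.arctan2(c[1],c[0])+k*2*np.pi/3),c[1]+25*np.sin(np.arctan2(c[1],c[0])+k*2*np.pi/3)) for c in C for k in range(3)])
def fit(n,px,m,p0=(534.2,57.5,.1953)):
    W=px2w(n,px,40,m)[:,:2]
    def res(p):
        c,s=np.cos(p[2]),np.sin(p[2]); P=loc@np.array([[c,s],[-s,c]])+p[:2]
        D=P[None]-W[:,None]; i=np.argmin((D**2).sum(2),1); return D[np.arange(len(W)),i].ravel()
    f=least_squares(res,p0); return f.x,f.fun.reshape(-1,2)
E
python3 -c "
from fit import *
import pickle
m=pickle.load(open('m3.pkl','rb'))
p,f=fit('wrist',[(248,133),(281,189),(220,188),(149,241),(197,212),(203,269),(305,213),(357,239),(227,290)],m)
print(p,np.round(f,1))
t=np.array([559.8,102.1,142.2]); x=np.array([-.832,.555,0])
print(np.round(w2px('wrist',[t+[0,0,27],t+[0,0,27]+3*x,t+[0,0,31]],m),1))
im=cv2.imread('pics/w3.png'); cv2.imwrite('pics/w3c.png',cv2.resize(im[100:400,120:400],None,fx=2,fy=2,interpolation=cv2.INTER_CUBIC))
"
```

```text
[5.34573079e+02 6.08732395e+01 1.97763870e-01] [[-0.6 -0.4]
 [-0.3  0.2]
 [-0.  -0.7]
 [ 0.2  0.2]
 [ 0.3  0.4]
 [ 0.   0.3]
 [-0.6  0.5]
 [ 1.2 -0.9]
 [-0.3  0.5]]
[[318.4 334.4]
 [318.4 327.3]
 [318.3 340.3]]
```

View pics/w3c.png

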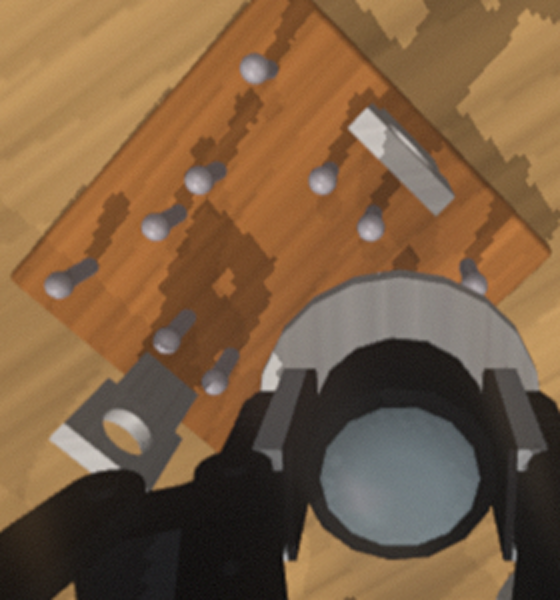

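Request:
play_rows:
  rows:
    - {"hand": -0.6, "dx": -0.2, "dy": 0.15, "dz": 2, "twist": 0}
    - {"hand": -0.6, "dx": -0.2, "dy": 0.15, "dz": 4, "twist": 0}
    - {"hand": -0.6, "dx": -0.2, "dy": 0.15, "dz": 4, "twist": 0}
    - {"hand": -0.6, "dx": -0.2, "dy": 0.15, "dz": 4, "twist": 0}
    - {"hand": -0.6, "dx": -0.2, "dy": 0.15, "dz": 4, "twist": 0}
    - {"hand": -0.6, "dx": -0.2, "dy": 0.15, "dz": 4, "twist": 0}

```text
clock: 6.17
ee_pos: [564.0, 101.4, 105.3]
tcp_rot: [0.291, 0.957, 0.0, 0.001]
wrist_force: [0.1, -0.0, -0.8]
width: 36.2
grip_force: 61.2
```

```bash
python3 -c "
from h import *
delta(562.2,100.6,52,56.2)
m=camera_model('wrist'); im=capture('wrist'); save('w4',im)
import pickle; pickle.dump(m,open('m4.pkl','wb'))
cv2.imwrite('pics/w4c.png',cv2.resize(im[0:300,80:480,::-1],None,fx=2,fy=2,interpolation=cv2.INTER_CUBIC))
print(np.round(m['cam_to_world'],2), telemetry.read_state()['ee_pos'],telemetry.read_state()['qvel'])
"
```

```text
d(cm) [ 0.11 -0.17  5.33] twist -0.03695400618123301 q6 -0.8668092670412891 tcp [564.  101.4 105.3] t 6.1667 zaxis [ 0.002  0.    -1.   ] yaxis [0.557 0.831 0.002]
[[ 5.6000e-01  8.0000e-01  2.4000e-01  5.0469e+02]
 [ 8.3000e-01 -5.4000e-01 -1.5000e-01  1.4119e+02]
 [ 0.0000e+00  2.8000e-01 -9.6000e-01  2.4786e+02]
 [ 0.0000e+00  0.0000e+00  0.0000e+00  1.0000e+00]] [563.93616873 101.52968716 105.31161028] [ 0.00345835 -0.00088144  0.00526522  0.00050933 -0.00410643  0.0003078 ]
```

View pics/w4c.png

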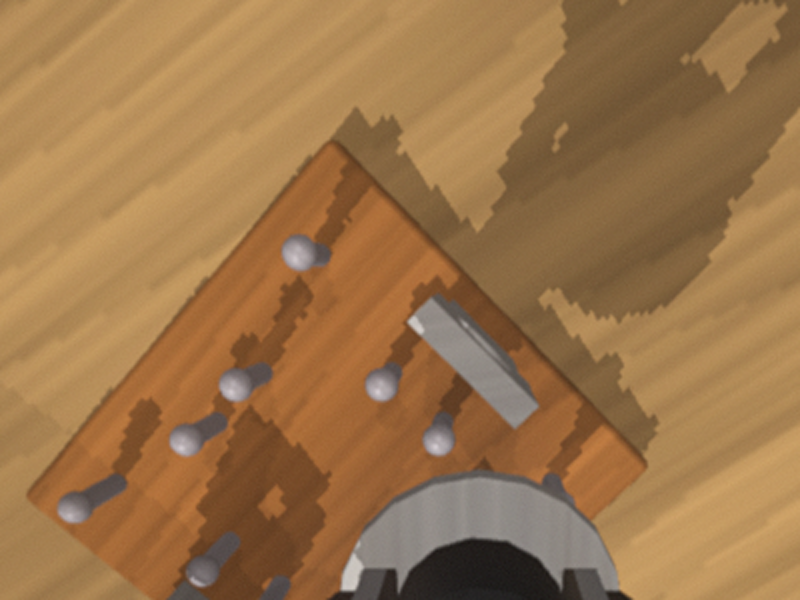

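```bash
python3 -c "
from fit import *
import pickle
m=pickle.load(open('m4.pkl','rb'))
p,f=fit('wrist',[(229.5,126.5),(271,191.5),(197.5,192.5),(299.5,219.5),(172.5,220),(117,253.5),(181.5,285.5)],m)
print(p,np.round(f,1))
c,s=np.cos(p[2]),np.sin(p[2])
print([np.round(p[:2]+[c*a-s*b,s*a+c*b],1) for a,b in C])
# flange-arc: predicted pixels of flange top rim (foot=TCP-16.. top +17)
t=np.array([563.95,101.5,105.3]); a=np.linspace(0,2*np.pi,72); x=np.array([-.831,.557,0]);y=np.array([.557,.831,0])
for o in (-2,0,2):
  q=t+[0,0,1]+o*x+32*(np.cos(a)[:,None]*x+np.sin(a)[:,None]*y); P=w2px('wrist',q,m); print(o,P[:,1].min(),P[:,0].min(),P[:,0].max())
"
```

```text
[5.35298733e+02 6.01760167e+01 1.97532619e-01] [[-0.1  0. ]
 [ 0.1 -0.5]
 [ 0.   0.2]
 [-0.2 -0.2]
 [ 0.1  0.4]
 [ 0.3  0.2]
 [-0.2 -0.1]]
[array([563.5, 102.5]), array([577.7,  31.9]), array([492.9,  88.4]), array([507.1,  17.8])]
-2 238.0801177075965 247.0770932335627 390.2240296992295
0 233.51205465149172 246.8121249655411 390.4803827498395
2 228.90879901546583 246.54527738867054 390.73855153016626
```

Request:
play_rows:
  rows:
    - {"hand": -0.6, "dx": 0.17, "dy": 0, "dz": 1.5, "twist": 0}
    - {"hand": -0.6, "dx": 0.17, "dy": 0, "dz": 3, "twist": 0}
    - {"hand": -0.6, "dx": 0.17, "dy": 0, "dz": 4.2, "twist": 0}
    - {"hand": -0.6, "dx": 0.17, "dy": 0, "dz": 4.7, "twist": 0}
    - {"hand": -0.6, "dx": 0.17, "dy": 0, "dz": 5.1, "twist": 0}
    - {"hand": -0.6, "dx": 0.17, "dy": 0, "dz": 5.1, "twist": 0}
    - {"hand": -0.6, "dx": 0.17, "dy": 0, "dz": 5.1, "twist": 0}

```text
clock: 6.8
ee_pos: [562.2, 102.8, 53.5]
tcp_rot: [0.291, 0.957, 0.0, 0.0]
wrist_force: [-0.0, 1.4, -1.1]
width: 36.4
grip_force: 61.2
```

Request:
play_rows:
  rows:
    - {"hand": -0.6, "dx": 0, "dy": 0, "dz": 0.1, "twist": 0}
    - {"hand": -0.6, "dx": 0, "dy": 0, "dz": 0.2, "twist": 0}
    - {"hand": -0.6, "dx": 0, "dy": 0, "dz": 0.3, "twist": 0}
    - {"hand": -0.6, "dx": 0, "dy": 0, "dz": 0.3, "twist": 0}

```text
clock: 7.13
ee_pos: [562.3, 102.8, 50.9]
tcp_rot: [0.291, 0.957, 0.0, 0.001]
wrist_force: [-0.9, -0.0, 4.0]
width: 36.2
grip_force: 62.2
```

Request:
play_rows:
  rows:
    - {"hand": -0.2, "dx": 0, "dy": 0, "dz": 0, "twist": 0}
    - {"hand": 0, "dx": 0, "dy": 0, "dz": 0, "twist": 0}
    - {"hand": 0.5, "dx": 0, "dy": 0, "dz": 0, "twist": 0}
    - {"hand": 0.5, "dx": 0, "dy": 0, "dz": 0, "twist": 0}
    - {"hand": 0.5, "dx": 0, "dy": 0, "dz": 0, "twist": 0}
    - {"hand": 0.5, "dx": 0, "dy": 0, "dz": -3, "twist": 0}
    - {"hand": 0.5, "dx": 0, "dy": 0, "dz": -7, "twist": 0}
    - {"hand": 0.5, "dx": 0, "dy": 0, "dz": -7, "twist": 0}

```text
clock: 7.8
ee_pos: [565.2, 103.2, 128.0]
tcp_rot: [0.291, 0.957, 0.003, 0.006]
wrist_force: [2.0, -0.3, 1.3]
width: 64.1
grip_force: 0.0
```

```bash
python3 -c "
from h import *
m=camera_model('wrist'); im=capture('wrist'); save('w5',im); t=capture('top'); save('top5',t)
delta(455.6,-175,100,56.2)
a=cv2.resize(t[190:320,210:430,::-1],(800,473),interpolation=cv2.INTER_CUBIC)
cv2.imwrite('pics/top5c.png',a)
"
```

```text
d(cm) [ -6.53 -29.07   2.14] twist -0.00030296149543573847 q6 -0.8647296510647748 tcp [562.9 102.9 122. ] t 7.9 zaxis [ 0.005  0.001 -1.   ] yaxis [0.556 0.831 0.003]
```

View pics/w5.png

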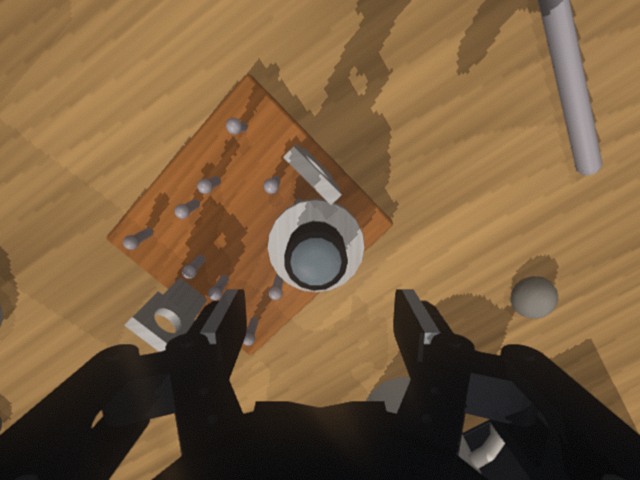

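Request:
play_rows:
  rows:
    - {"hand": 0.5, "dx": -0.8, "dy": -3.6, "dz": 0, "twist": 0}
    - {"hand": 0.5, "dx": -1.6, "dy": -7.2, "dz": 0, "twist": 0}
    - {"hand": 0.5, "dx": -2.4, "dy": -10.8, "dz": 0, "twist": 0}
    - {"hand": 0.5, "dx": -3.2, "dy": -14.5, "dz": 0, "twist": 0}
    - {"hand": 0.5, "dx": -4.1, "dy": -18.1, "dz": 0, "twist": 0}
    - {"hand": 0.5, "dx": -4.9, "dy": -21.8, "dz": 0, "twist": 0}
    - {"hand": 0.5, "dx": -5.7, "dy": -25.4, "dz": 0, "twist": 0}
    - {"hand": 0.5, "dx": -6.5, "dy": -29.1, "dz": 0, "twist": 0}

```text
clock: 8.57
ee_pos: [452.3, -176.4, 118.4]
tcp_rot: [0.291, 0.957, 0.0, -0.001]
wrist_force: [0.7, 0.1, -1.0]
width: 64.0
grip_force: 0.0
```

Request:
play_rows:
  rows:
    - {"hand": 0.5, "dx": 0, "dy": 0, "dz": 2, "twist": 0}
    - {"hand": 0.5, "dx": 0, "dy": 0, "dz": 4, "twist": 0}
    - {"hand": 0.5, "dx": 0, "dy": 0, "dz": 4, "twist": 0}
    - {"hand": 0.5, "dx": 0, "dy": 0, "dz": 4, "twist": 0}

```text
clock: 8.9
ee_pos: [452.7, -174.7, 78.2]
tcp_rot: [0.291, 0.957, 0.0, -0.002]
wrist_force: [0.4, 0.0, 1.1]
width: 64.2
grip_force: 0.0
```

```bash
cat > lens.py <<'E'
from h import *
def lens(z,guess,R0=None):
    "flange centre by wrist camera, flange top at z"
    m=camera_model("wrist"); im=capture("wrist"); h=cv2.cvtColor(im,cv2.COLOR_RGB2HSV)
    w=((h[...,1]<45)&(h[...,2]>100)).astype(np.uint8)
    a=np.linspace(0,2*np.pi,60); g=np.array([guess[0],guess[1],z])
    P=w2px("wrist",g+39*np.c_[np.cos(a),np.sin(a),0*a],m); msk=np.zeros_like(w); cv2.fillConvexPoly(msk,P.astype(np.int32),1)
    msk[285:]=0
    p=np.argwhere((w*msk)>0)[:,::-1].astype(np.int32); e=cv2.fitEllipse(cv2.convexHull(p))
    print("px",np.round(e[0],1),np.round(e[1],1),"world",np.round(px2w("wrist",[e[0]],z,m),1))
E
python3 -c "
from lens import *
lens(17,(455.8,-175)); delta(455.8,-175,17,56.2)"
```

```text
px [321.7 258.9] [ 95.4 101.6] world [[ 454.6 -173.8   17. ]]
d(cm) [-0.19  0.11  6.25] twist 0.025812345113422452 q6 -1.425380206620534 tcp [ 453.7 -174.9   79.6] t 8.95 zaxis [-0.001  0.001 -1.   ] yaxis [ 0.556  0.831 -0.   ]
```

Request:
play_rows:
  rows:
    - {"hand": 0.5, "dx": -0.1, "dy": 0.1, "dz": 3, "twist": 0}
    - {"hand": 0.5, "dx": -0.1, "dy": 0.1, "dz": 5.5, "twist": 0}
    - {"hand": 0.5, "dx": -0.1, "dy": 0.1, "dz": 6.2, "twist": 0}
    - {"hand": 0.5, "dx": -0.1, "dy": 0.1, "dz": 6.2, "twist": 0}
    - {"hand": 0.5, "dx": -0.1, "dy": 0.1, "dz": 6.2, "twist": 0}

```text
clock: 9.37
ee_pos: [456.1, -175.0, 19.1]
tcp_rot: [0.29, 0.957, -0.0, 0.001]
wrist_force: [0.1, -0.2, 0.5]
width: 64.5
grip_force: 0.0
```

Request:
play_rows:
  rows:
    - {"hand": -0.6, "dx": 0, "dy": 0, "dz": 0, "twist": 0}
    - {"hand": -0.6, "dx": 0, "dy": 0, "dz": 0, "twist": 0}
    - {"hand": -0.6, "dx": 0, "dy": 0, "dz": 0, "twist": 0}
    - {"hand": -0.6, "dx": 0, "dy": 0, "dz": 0, "twist": 0}
    - {"hand": -0.6, "dx": 0, "dy": 0, "dz": 0, "twist": 0}
    - {"hand": -0.6, "dx": 0, "dy": 0, "dz": 0, "twist": 0}
    - {"hand": -0.6, "dx": 0, "dy": 0, "dz": 0, "twist": 0}
    - {"hand": -0.6, "dx": 0, "dy": 0, "dz": 0, "twist": 0}
  force: 60

```text
clock: 10.03
ee_pos: [456.5, -175.5, 19.9]
tcp_rot: [0.291, 0.957, -0.0, 0.002]
wrist_force: [-1.9, 0.7, 5.8]
width: 36.1
grip_force: 59.8
```

Request:
play_rows:
  rows:
    - {"hand": -0.6, "dx": 0, "dy": 0, "dz": -2, "twist": 0}
    - {"hand": -0.6, "dx": 0, "dy": 0, "dz": -5, "twist": 0}
    - {"hand": -0.6, "dx": 0, "dy": 0, "dz": -9, "twist": 0}
    - {"hand": -0.6, "dx": 0, "dy": 0, "dz": -12, "twist": 0}
    - {"hand": -0.6, "dx": 0, "dy": 0, "dz": -12, "twist": 0}
    - {"hand": -0.6, "dx": 0, "dy": 0, "dz": -12, "twist": 0}
    - {"hand": -0.6, "dx": 0, "dy": 0, "dz": -12, "twist": 0}

```text
clock: 10.62
ee_pos: [454.9, -174.8, 137.2]
tcp_rot: [0.291, 0.957, 0.0, -0.0]
wrist_force: [-0.2, -0.2, -2.2]
width: 35.9
grip_force: 60.1
```

```bash
python3 -c "
from h import *
delta(506.5,17,100,56.2)"
```

```text
d(cm) [ 6.38 18.81  3.73] twist 0.0024677428860115924 q6 -1.4236564281216788 tcp [ 454.9 -174.8  137.2] t 10.6167 zaxis [-0.001  0.    -1.   ] yaxis [0.556 0.831 0.   ]
```

Request:
play_rows:
  rows:
    - {"hand": -0.6, "dx": 1, "dy": 3, "dz": 0, "twist": 0}
    - {"hand": -0.6, "dx": 2, "dy": 6, "dz": 0, "twist": 0}
    - {"hand": -0.6, "dx": 3.1, "dy": 9.2, "dz": 0, "twist": 0}
    - {"hand": -0.6, "dx": 4.2, "dy": 12.4, "dz": 0, "twist": 0}
    - {"hand": -0.6, "dx": 5.3, "dy": 15.6, "dz": 0, "twist": 0}
    - {"hand": -0.6, "dx": 6.4, "dy": 18.8, "dz": 0, "twist": 0}
    - {"hand": -0.6, "dx": 6.4, "dy": 18.8, "dz": 0, "twist": 0}

```text
clock: 11.2
ee_pos: [506.3, 21.7, 135.7]
tcp_rot: [0.288, 0.958, 0.001, -0.002]
wrist_force: [0.3, -0.4, -1.6]
width: 36.2
grip_force: 60.5
```

Request:
play_rows:
  rows:
    - {"hand": -0.6, "dx": 0, "dy": 0, "dz": 2, "twist": 0}
    - {"hand": -0.6, "dx": 0, "dy": 0, "dz": 4, "twist": 0}
    - {"hand": -0.6, "dx": 0, "dy": 0, "dz": 4, "twist": 0}
    - {"hand": -0.6, "dx": 0, "dy": 0, "dz": 4, "twist": 0}
    - {"hand": -0.6, "dx": 0, "dy": 0, "dz": 4, "twist": 0}

```text
clock: 11.62
ee_pos: [506.6, 16.6, 98.0]
tcp_rot: [0.291, 0.957, -0.0, -0.0]
wrist_force: [-0.6, 0.7, -0.7]
width: 36.0
grip_force: 60.5
```

```bash
python3 -c "
from h import *
delta(506.3,17.4,53,56.2)
s=telemetry.read_state();m=camera_model('wrist'); im=capture('wrist'); save('w6',im)
import pickle; pickle.dump(m,open('m6.pkl','wb'))
t=s['ee_pos']; a=np.linspace(0,2*np.pi,72); Rm=R.from_quat(s['tcp_rot']).as_matrix(); x=Rm[:,0];y=Rm[:,1]
for o in (-2,0,2):
  q=t-[0,0,2.5]+o*x+32*(np.cos(a)[:,None]*x+np.sin(a)[:,None]*y); P=w2px('wrist',q,m); print(o,P[:,1].min(),P[:,0].min(),P[:,0].max())
cv2.imwrite('pics/w6c.png',cv2.resize(im[0:300,160:560,::-1],None,fx=2,fy=2,interpolation=cv2.INTER_CUBIC))
"
```

```text
d(cm) [0.07 0.05 4.5 ] twist -0.02079764925274219 q6 -1.020660508934279 tcp [506.6  16.6  98. ] t 11.6167 zaxis [-0.  0. -1.] yaxis [ 0.557  0.831 -0.   ]
-2 236.01081511431047 248.4634030484608 388.5616071836404
0 231.5375332798695 248.2110283928164 388.805453445399
2 227.0307917820321 247.95691469967636 389.0509788813565
```

View pics/w6c.png

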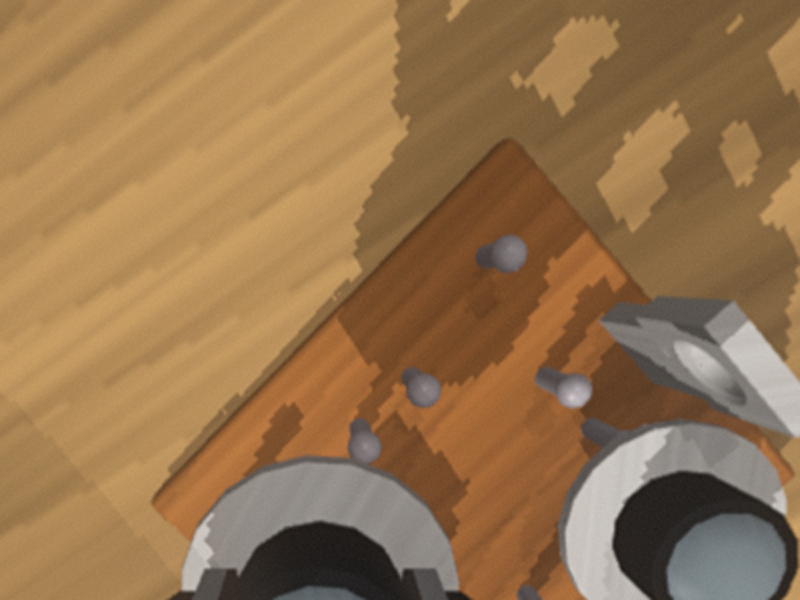

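Request:
play_rows:
  rows:
    - {"hand": -0.6, "dx": -0.1, "dy": 0.05, "dz": 1.5, "twist": 0}
    - {"hand": -0.6, "dx": -0.1, "dy": 0.05, "dz": 3, "twist": 0}
    - {"hand": -0.6, "dx": -0.1, "dy": 0.05, "dz": 3.7, "twist": 0}
    - {"hand": -0.6, "dx": -0.1, "dy": 0.05, "dz": 4.1, "twist": 0}
    - {"hand": -0.6, "dx": -0.1, "dy": 0.05, "dz": 4.1, "twist": 0}
    - {"hand": -0.6, "dx": -0.1, "dy": 0.05, "dz": 4.1, "twist": 0}

```text
clock: 12.17
ee_pos: [508.2, 16.6, 57.6]
tcp_rot: [0.291, 0.957, 0.0, 0.001]
wrist_force: [0.2, 0.4, -0.2]
width: 36.1
grip_force: 60.5
```

Request:
play_rows:
  rows:
    - {"hand": -0.6, "dx": 0, "dy": 0, "dz": 0.1, "twist": 0}
    - {"hand": -0.6, "dx": 0, "dy": 0, "dz": 0.2, "twist": 0}
    - {"hand": -0.6, "dx": 0, "dy": 0, "dz": 0.2, "twist": 0}
    - {"hand": -0.6, "dx": 0, "dy": 0, "dz": 0.2, "twist": 0}

```text
clock: 12.5
ee_pos: [507.9, 16.7, 55.0]
tcp_rot: [0.291, 0.957, 0.0, 0.0]
wrist_force: [-0.9, -0.6, -0.3]
width: 36.2
grip_force: 60.5
```

Request:
play_rows:
  rows:
    - {"hand": -0.6, "dx": 0, "dy": 0, "dz": 0.1, "twist": 0}
    - {"hand": -0.6, "dx": 0, "dy": 0, "dz": 0.15, "twist": 0}
    - {"hand": -0.6, "dx": 0, "dy": 0, "dz": 0.15, "twist": 0}
    - {"hand": -0.6, "dx": 0, "dy": 0, "dz": 0.15, "twist": 0}

```text
clock: 12.83
ee_pos: [508.1, 16.7, 54.6]
tcp_rot: [0.291, 0.957, 0.0, 0.0]
wrist_force: [-3.5, -0.1, 6.1]
width: 36.1
grip_force: 61.0
```

Request:
play_rows:
  rows:
    - {"hand": -0.2, "dx": 0, "dy": 0, "dz": 0, "twist": 0}
    - {"hand": 0, "dx": 0, "dy": 0, "dz": 0, "twist": 0}
    - {"hand": 0.5, "dx": 0, "dy": 0, "dz": 0, "twist": 0}
    - {"hand": 0.5, "dx": 0, "dy": 0, "dz": 0, "twist": 0}
    - {"hand": 0.5, "dx": 0, "dy": 0, "dz": 0, "twist": 0}
    - {"hand": 0.5, "dx": 0, "dy": 0, "dz": -3, "twist": 0}
    - {"hand": 0.5, "dx": 0, "dy": 0, "dz": -7, "twist": 0}
    - {"hand": 0.5, "dx": 0, "dy": 0, "dz": -7, "twist": 0}

```text
clock: 13.5
ee_pos: [511.3, 16.6, 131.0]
tcp_rot: [0.291, 0.957, 0.002, 0.006]
wrist_force: [0.6, -0.3, 1.8]
width: 63.9
grip_force: 0.0
```

```bash
python3 -c "
from lens import *
lens(52,(507,17.5)); lens(52,(563.5,102.5)); delta(606,-314.5,125,-33.8)"
```

```text
px [316.3 240.1] [91.3 94.9] world [[506.7  18.3  52. ]]
px [475.5 236.7] [ 91.  114.8] world [[560.8 106.4  52. ]]
d(cm) [-26.49 -22.12   0.06] twist -89.99813120476625 q6 -1.0207590415866528 tcp [508.9  16.7 125.1] t 13.6 zaxis [ 0.004 -0.    -1.   ] yaxis [0.556 0.831 0.002]
```

Request:
play_rows:
  rows:
    - {"hand": 0.5, "dx": -3, "dy": -2.5, "dz": 0, "twist": 0}
    - {"hand": 0.5, "dx": -6, "dy": -5, "dz": 0, "twist": 0}
    - {"hand": 0.5, "dx": -9, "dy": -7.5, "dz": 0, "twist": 0}
    - {"hand": 0.5, "dx": -12, "dy": -10, "dz": 0, "twist": 0}
    - {"hand": 0.5, "dx": -13.2, "dy": -11, "dz": 0, "twist": 0}

```text
clock: 14.02
ee_pos: [556.0, -152.2, 121.3]
tcp_rot: [0.292, 0.956, -0.001, -0.001]
wrist_force: [0.2, 0.5, 0.6]
width: 64.1
grip_force: 0.0
```

Request:
play_rows:
  rows:
    - {"hand": 0.5, "dx": -2.5, "dy": -2.1, "dz": 0, "twist": 6}
    - {"hand": 0.5, "dx": -5, "dy": -4.2, "dz": 0, "twist": 12}
    - {"hand": 0.5, "dx": -7.5, "dy": -6.3, "dz": 0, "twist": 18}
    - {"hand": 0.5, "dx": -10, "dy": -8.4, "dz": 0, "twist": 24}
    - {"hand": 0.5, "dx": -12.5, "dy": -10.5, "dz": 0, "twist": 30}
    - {"hand": 0.5, "dx": -13.3, "dy": -11.1, "dz": 0, "twist": 36}
    - {"hand": 0.5, "dx": -13.3, "dy": -11.1, "dz": 0, "twist": 42}
    - {"hand": 0.5, "dx": -13.3, "dy": -11.1, "dz": 0, "twist": 48}

```text
clock: 14.68
ee_pos: [604.3, -315.1, 120.4]
tcp_rot: [0.657, 0.754, -0.0, -0.002]
wrist_force: [0.3, 0.4, 0.1]
width: 64.1
grip_force: 0.0
```

Request:
play_rows:
  rows:
    - {"hand": 0.5, "dx": 0, "dy": 0, "dz": 0, "twist": 6}
    - {"hand": 0.5, "dx": 0, "dy": 0, "dz": 0, "twist": 12}
    - {"hand": 0.5, "dx": 0, "dy": 0, "dz": 0.5, "twist": 18}
    - {"hand": 0.5, "dx": 0, "dy": 0, "dz": 2, "twist": 24}
    - {"hand": 0.5, "dx": 0, "dy": 0, "dz": 3, "twist": 30}
    - {"hand": 0.5, "dx": 0, "dy": 0, "dz": 4, "twist": 36}
    - {"hand": 0.5, "dx": 0, "dy": 0, "dz": 4, "twist": 42}
    - {"hand": 0.5, "dx": 0, "dy": 0, "dz": 4, "twist": 42}

```text
clock: 15.35
ee_pos: [603.9, -313.7, 80.1]
tcp_rot: [0.883, 0.469, -0.001, -0.002]
wrist_force: [0.2, -0.9, -0.3]
width: 64.0
grip_force: 0.0
```

```bash
python3 -c "
from lens import *
lens(17,(606,-314.8)); delta(606,-314.5,17,-33.8)"
```

```text
px [324.7 252.4] [ 96.8 101. ] world [[ 607.9 -313.    17. ]]
d(cm) [0.05 0.19 6.42] twist 0.11157127914316334 q6 0.05462142325612633 tcp [ 604.4 -313.9   81.2] t 15.4 zaxis [-0.003  0.002 -1.   ] yaxis [ 0.832 -0.555 -0.003]
```

Request:
play_rows:
  rows:
    - {"hand": 0.5, "dx": 0.1, "dy": 0.2, "dz": 3, "twist": 0}
    - {"hand": 0.5, "dx": 0.1, "dy": 0.2, "dz": 5.5, "twist": 0}
    - {"hand": 0.5, "dx": 0.1, "dy": 0.2, "dz": 6.3, "twist": 0}
    - {"hand": 0.5, "dx": 0.1, "dy": 0.2, "dz": 6.3, "twist": 0}
    - {"hand": 0.5, "dx": 0.1, "dy": 0.2, "dz": 6.3, "twist": 0}

```text
clock: 15.82
ee_pos: [607.4, -314.7, 20.7]
tcp_rot: [0.882, 0.472, 0.0, -0.0]
wrist_force: [0.1, -0.4, 0.0]
width: 64.1
grip_force: 0.0
```

Request:
play_rows:
  rows:
    - {"hand": -0.6, "dx": 0, "dy": 0, "dz": 0, "twist": 0}
    - {"hand": -0.6, "dx": 0, "dy": 0, "dz": 0, "twist": 0}
    - {"hand": -0.6, "dx": 0, "dy": 0, "dz": 0, "twist": 0}
    - {"hand": -0.6, "dx": 0, "dy": 0, "dz": 0, "twist": 0}
    - {"hand": -0.6, "dx": 0, "dy": 0, "dz": 0, "twist": 0}
    - {"hand": -0.6, "dx": 0, "dy": 0, "dz": 0, "twist": 0}
    - {"hand": -0.6, "dx": 0, "dy": 0, "dz": 0, "twist": 0}
    - {"hand": -0.6, "dx": 0, "dy": 0, "dz": 0, "twist": 0}
  force: 60

```text
clock: 16.48
ee_pos: [608.4, -315.3, 23.0]
tcp_rot: [0.882, 0.471, 0.001, 0.002]
wrist_force: [-0.0, 0.6, 6.5]
width: 36.0
grip_force: 60.8
```

Request:
play_rows:
  rows:
    - {"hand": -0.6, "dx": 0, "dy": 0, "dz": -2, "twist": 0}
    - {"hand": -0.6, "dx": 0, "dy": 0, "dz": -5, "twist": 0}
    - {"hand": -0.6, "dx": 0, "dy": 0, "dz": -9, "twist": 0}
    - {"hand": -0.6, "dx": 0, "dy": 0, "dz": -13, "twist": 0}
    - {"hand": -0.6, "dx": 0, "dy": 0, "dz": -13, "twist": 0}
    - {"hand": -0.6, "dx": 0, "dy": 0, "dz": -13, "twist": 0}
    - {"hand": -0.6, "dx": 0, "dy": 0, "dz": -13, "twist": 0}

```text
clock: 17.07
ee_pos: [607.0, -314.5, 149.7]
tcp_rot: [0.882, 0.471, -0.0, -0.0]
wrist_force: [-0.3, 0.2, -2.5]
width: 36.1
grip_force: 60.3
```

```bash
python3 -c "
from h import *
delta(577.3,31.7,140,-33.8)"
```

```text
d(cm) [ 27.12 -21.72   0.99] twist 0.009015087231688312 q6 0.057691160993415765 tcp [ 607.  -314.5  149.7] t 17.0667 zaxis [-0.  0. -1.] yaxis [ 0.831 -0.556 -0.001]
```

Request:
play_rows:
  rows:
    - {"hand": -0.6, "dx": 2.5, "dy": -2, "dz": 0, "twist": 0}
    - {"hand": -0.6, "dx": 5, "dy": -4, "dz": 0, "twist": 0}
    - {"hand": -0.6, "dx": 7.5, "dy": -6, "dz": 0, "twist": 0}
    - {"hand": -0.6, "dx": 10, "dy": -8, "dz": 0, "twist": 0}
    - {"hand": -0.6, "dx": 12.5, "dy": -10, "dz": 0, "twist": 0}
    - {"hand": -0.6, "dx": 15, "dy": -12, "dz": 0, "twist": 0}
    - {"hand": -0.6, "dx": 17, "dy": -13.6, "dz": 0, "twist": 0}
    - {"hand": -0.6, "dx": 19, "dy": -15.2, "dz": 0, "twist": 0}

```text
clock: 17.73
ee_pos: [585.2, -70.4, 147.7]
tcp_rot: [0.882, 0.471, -0.002, -0.001]
wrist_force: [-0.1, 0.1, -1.7]
width: 35.6
grip_force: 60.4
```

Request:
play_rows:
  rows:
    - {"hand": -0.6, "dx": 2, "dy": -1.6, "dz": 0, "twist": 0}
    - {"hand": -0.6, "dx": 4, "dy": -3.2, "dz": 0, "twist": 0}
    - {"hand": -0.6, "dx": 6, "dy": -4.8, "dz": 0, "twist": 0}
    - {"hand": -0.6, "dx": 8.1, "dy": -6.5, "dz": 0, "twist": 0}
    - {"hand": -0.6, "dx": 8.1, "dy": -6.5, "dz": 1.5, "twist": 0}
    - {"hand": -0.6, "dx": 8.1, "dy": -6.5, "dz": 3, "twist": 0}
    - {"hand": -0.6, "dx": 8.1, "dy": -6.5, "dz": 4, "twist": 0}
    - {"hand": -0.6, "dx": 8.1, "dy": -6.5, "dz": 4, "twist": 0}

```text
clock: 18.4
ee_pos: [575.3, 31.3, 105.7]
tcp_rot: [0.882, 0.471, -0.003, -0.002]
wrist_force: [0.0, -0.2, -1.4]
width: 36.3
grip_force: 60.4
```

Request:
play_rows:
  rows:
    - {"hand": -0.6, "dx": 0, "dy": 0, "dz": 0, "twist": 0}
    - {"hand": -0.6, "dx": 0, "dy": 0, "dz": 0, "twist": 0}
    - {"hand": -0.6, "dx": 0, "dy": 0, "dz": 0, "twist": 0}

```text
clock: 18.65
ee_pos: [578.2, 31.0, 111.2]
tcp_rot: [0.882, 0.471, 0.001, 0.0]
wrist_force: [-0.7, -1.2, -0.3]
width: 36.0
grip_force: 60.4
```

```bash
python3 -c "
from h import *
delta(577.3,31.7,57,-33.8)
s=telemetry.read_state();m=camera_model('wrist'); im=capture('wrist'); save('w7',im)
import pickle; pickle.dump(m,open('m7.pkl','wb'))
t=s['ee_pos']; a=np.linspace(0,2*np.pi,72); Rm=R.from_quat(s['tcp_rot']).as_matrix(); x=Rm[:,0];y=Rm[:,1]
for o in (-2,0,2):
  q=t-[0,0,5]+o*x+32*(np.cos(a)[:,None]*x+np.sin(a)[:,None]*y); P=w2px('wrist',q,m); print(o,P[:,1].min(),P[:,0].min(),P[:,0].max())
cv2.imwrite('pics/w7c.png',cv2.resize(im[0:300,120:520,::-1],None,fx=2,fy=2,interpolation=cv2.INTER_CUBIC))
"
```

```text
d(cm) [ 0.01 -0.12  5.42] twist -0.029660647786641903 q6 0.5800994410641664 tcp [578.2  31.  111.2] t 18.65 zaxis [ 0.001  0.    -1.   ] yaxis [ 0.831 -0.557  0.001]
-2 235.6155388928205 250.45389445275026 388.39643802447944
0 231.2132071978785 250.2136180006127 388.6349736292868
2 226.77864309455438 249.97172015864328 388.87511863572263
```

View pics/w7c.png

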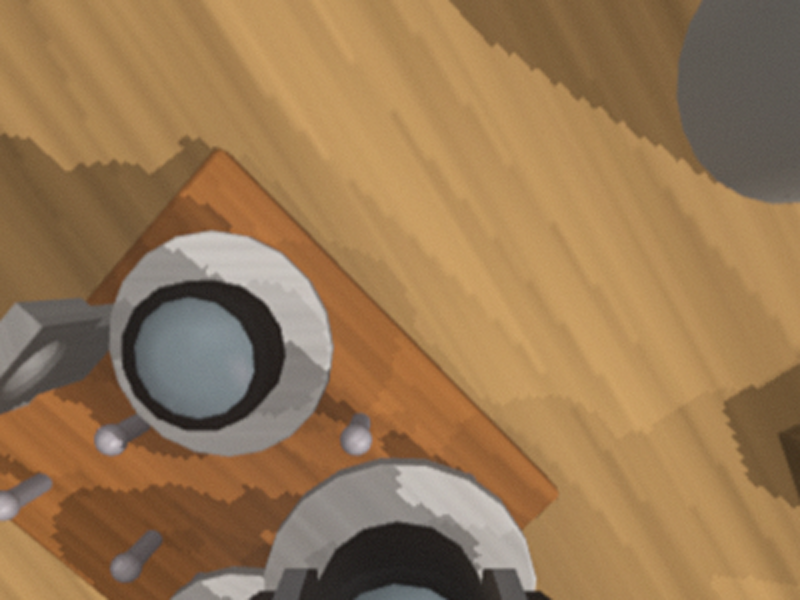

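Request:
play_rows:
  rows:
    - {"hand": -0.6, "dx": 0, "dy": -0.1, "dz": 1.5, "twist": 0}
    - {"hand": -0.6, "dx": 0, "dy": -0.1, "dz": 3, "twist": 0}
    - {"hand": -0.6, "dx": 0, "dy": -0.1, "dz": 4.2, "twist": 0}
    - {"hand": -0.6, "dx": 0, "dy": -0.1, "dz": 4.8, "twist": 0}
    - {"hand": -0.6, "dx": 0, "dy": -0.1, "dz": 5.1, "twist": 0}
    - {"hand": -0.6, "dx": 0, "dy": -0.1, "dz": 5.1, "twist": 0}
    - {"hand": -0.6, "dx": 0, "dy": -0.1, "dz": 5.1, "twist": 0}

```text
clock: 19.28
ee_pos: [577.3, 31.8, 60.0]
tcp_rot: [0.882, 0.471, 0.0, 0.0]
wrist_force: [0.8, -0.2, -0.5]
width: 36.4
grip_force: 60.4
```

Request:
play_rows:
  rows:
    - {"hand": -0.6, "dx": 0, "dy": 0, "dz": 0.1, "twist": 0}
    - {"hand": -0.6, "dx": 0, "dy": 0, "dz": 0.2, "twist": 0}
    - {"hand": -0.6, "dx": 0, "dy": 0, "dz": 0.2, "twist": 0}
    - {"hand": -0.6, "dx": 0, "dy": 0, "dz": 0.2, "twist": 0}

```text
clock: 19.62
ee_pos: [577.2, 31.8, 57.8]
tcp_rot: [0.882, 0.471, 0.001, 0.0]
wrist_force: [0.5, -0.5, -0.5]
width: 35.8
grip_force: 60.4
```

Request:
play_rows:
  rows:
    - {"hand": -0.6, "dx": 0, "dy": 0, "dz": 0.1, "twist": 0}
    - {"hand": -0.6, "dx": 0, "dy": 0, "dz": 0.15, "twist": 0}
    - {"hand": -0.6, "dx": 0, "dy": 0, "dz": 0.15, "twist": 0}
    - {"hand": -0.6, "dx": 0, "dy": 0, "dz": 0.15, "twist": 0}

```text
clock: 19.95
ee_pos: [577.4, 31.9, 57.5]
tcp_rot: [0.882, 0.471, 0.001, 0.0]
wrist_force: [-3.4, -0.8, 8.1]
width: 36.3
grip_force: 61.1
```

Request:
play_rows:
  rows:
    - {"hand": -0.2, "dx": 0, "dy": 0, "dz": 0, "twist": 0}
    - {"hand": 0, "dx": 0, "dy": 0, "dz": 0, "twist": 0}
    - {"hand": 0.5, "dx": 0, "dy": 0, "dz": 0, "twist": 0}
    - {"hand": 0.5, "dx": 0, "dy": 0, "dz": 0, "twist": 0}
    - {"hand": 0.5, "dx": 0, "dy": 0, "dz": 0, "twist": 0}
    - {"hand": 0.5, "dx": 0, "dy": 0, "dz": -3, "twist": 0}
    - {"hand": 0.5, "dx": 0, "dy": 0, "dz": -7, "twist": 0}
    - {"hand": 0.5, "dx": 0, "dy": 0, "dz": -10, "twist": 0}

```text
clock: 20.62
ee_pos: [576.9, 31.8, 157.8]
tcp_rot: [0.882, 0.471, 0.0, 0.0]
wrist_force: [0.6, 0.1, 1.5]
width: 64.1
grip_force: 0.0
```

```bash
python3 -c "
from lens import *
lens(52,(577.7,31.9)); delta(455,315,200,82)
t=capture('top'); save('top8',t); im=t[:,:,::-1]
h=cv2.cvtColor(t,cv2.COLOR_RGB2HSV)
# rod: compare with the start
b=cv2.imread('pics/top0.png'); d=cv2.absdiff(im,b).max(2); print('rod region diff',(d[190:320,100:215]>40).sum())
a=np.hstack([im[200:305,220:330],im[200:305,115:225]]); cv2.imwrite('pics/top8c.png',cv2.resize(a,None,fx=3.6,fy=3.6,interpolation=cv2.INTER_CUBIC))
"
```

```text
px [318.3 240.3] [85.  95.5] world [[575.1  30.7  52. ]]
d(cm) [ 16.62 -26.08  -3.61] twist 64.19976534233686 q6 0.5810856156115817 tcp [579.6  31.8 165.3] t 20.6667 zaxis [ 0.012 -0.    -1.   ] yaxis [ 0.831 -0.556  0.01 ]
rod region diff 2050
```

View pics/top8c.png

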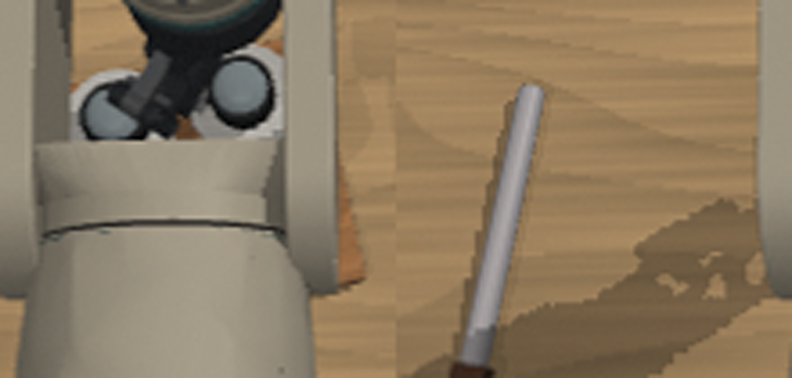

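Both visible lenses sit flat. The rod has been knocked: its tip is now at top pixel (152.8,223.6) and the grip junction is at (135.6,301.4).

```bash
python3 -c "
from h import *
P=px2w('top',[(152.8,223.6),(135.6,301.4)],9); print(P,np.linalg.norm(P[0]-P[1]))
u=(P[0]-P[1]);u/=np.linalg.norm(u); g=P[0]-187.5*u; h=np.degrees(np.arctan2(u[1],u[0])); print(g,h); delta(g[0]+40*u[0],g[1]+40*u[1],190,h+90)"
```

```text
[[600.87685747 316.58453663   9.        ]
 [437.71199171 345.94742055   9.        ]] 165.7858629973359
[416.34114509 349.79328336   9.        ] -10.20166355311633
d(cm) [ 18.96 -27.56  -2.88] twist 66.40224430605411 q6 0.5810761167617754 tcp [579.6  31.8 162.6] t 20.7167 zaxis [ 0.011 -0.    -1.   ] yaxis [ 0.831 -0.556  0.009]
```

Request:
play_rows:
  rows:
    - {"hand": 0.2, "dx": 1.8, "dy": -3.2, "dz": 0, "twist": 0}
    - {"hand": 0.2, "dx": 3.6, "dy": -6.5, "dz": 0, "twist": 0}
    - {"hand": 0.2, "dx": 5.4, "dy": -9.7, "dz": 0, "twist": 0}
    - {"hand": 0.2, "dx": 7.2, "dy": -13, "dz": 0, "twist": 0}
    - {"hand": 0.2, "dx": 8.7, "dy": -15.6, "dz": 0, "twist": 0}
    - {"hand": 0.2, "dx": 8.7, "dy": -15.6, "dz": 0, "twist": 0}

```text
clock: 21.22
ee_pos: [493.1, 195.0, 155.1]
tcp_rot: [0.881, 0.473, -0.0, -0.001]
wrist_force: [-0.6, 0.4, -1.0]
width: 51.1
grip_force: 0.0
```

Request:
play_rows:
  rows:
    - {"hand": 0.2, "dx": 1.8, "dy": -3.2, "dz": 0, "twist": -7}
    - {"hand": 0.2, "dx": 3.6, "dy": -6.5, "dz": 0, "twist": -14}
    - {"hand": 0.2, "dx": 5.4, "dy": -9.7, "dz": 0, "twist": -21}
    - {"hand": 0.2, "dx": 7.2, "dy": -13, "dz": 0, "twist": -28}
    - {"hand": 0.2, "dx": 8.7, "dy": -15.6, "dz": 0, "twist": -35}
    - {"hand": 0.2, "dx": 8.7, "dy": -15.6, "dz": 0, "twist": -42}
    - {"hand": 0.2, "dx": 8.7, "dy": -15.6, "dz": 0, "twist": -49}
    - {"hand": 0.2, "dx": 8.7, "dy": -15.6, "dz": 0, "twist": -56}

```text
clock: 21.88
ee_pos: [414.0, 350.1, 154.9]
tcp_rot: [0.555, 0.832, -0.001, -0.0]
wrist_force: [-1.7, 0.2, 0.5]
width: 51.0
grip_force: 0.0
```

Request:
play_rows:
  rows:
    - {"hand": 0.2, "dx": 0, "dy": 0, "dz": 0, "twist": -7}
    - {"hand": 0.2, "dx": 0, "dy": 0, "dz": 0, "twist": -14}
    - {"hand": 0.2, "dx": 0, "dy": 0, "dz": 0, "twist": -21}
    - {"hand": 0.2, "dx": 0, "dy": 0, "dz": 0, "twist": -28}
    - {"hand": 0.2, "dx": 0, "dy": 0, "dz": 0, "twist": -35}
    - {"hand": 0.2, "dx": 0, "dy": 0, "dz": 0, "twist": -42}
    - {"hand": 0.2, "dx": 0, "dy": 0, "dz": 0, "twist": -49}
    - {"hand": 0.2, "dx": 0, "dy": 0, "dz": 0, "twist": -56}

```text
clock: 22.55
ee_pos: [414.5, 349.5, 154.9]
tcp_rot: [0.1, 0.995, -0.0, -0.0]
wrist_force: [-0.4, -0.2, 0.2]
width: 52.0
grip_force: 0.0
```

Request:
play_rows:
  rows:
    - {"hand": 0.2, "dx": 0, "dy": 0, "dz": 0, "twist": 0}
    - {"hand": 0.2, "dx": 0, "dy": 0, "dz": 0, "twist": 0}
    - {"hand": 0.2, "dx": 0, "dy": 0, "dz": 0, "twist": 0}

```text
clock: 22.8
ee_pos: [414.4, 349.8, 155.4]
tcp_rot: [0.105, 0.995, -0.0, -0.0]
wrist_force: [0.3, 0.2, 0.2]
width: 51.2
grip_force: 0.0
```

```bash
python3 -c "
from h import *
import pickle
m=camera_model('wrist'); im=capture('wrist'); save('w9',im); pickle.dump(m,open('m9.pkl','wb'))
delta(416.3,349.8,2.5,79.8)
print(np.round(w2px('wrist',[[416.3,349.8,20],[601,316.6,10],[437.7,346,16]],m)))
t=capture('top'); save('top9',t)
"
```

```text
d(cm) [-0.19  0.04 15.3 ] twist -1.7730077381782223 q6 -0.7288863254907901 tcp [414.4 349.8 155.5] t 22.85 zaxis [-0. -0. -1.] yaxis [ 0.207  0.978 -0.   ]
[[319. 229.]
 [325. 408.]
 [320. 252.]]
```

View pics/w9.png

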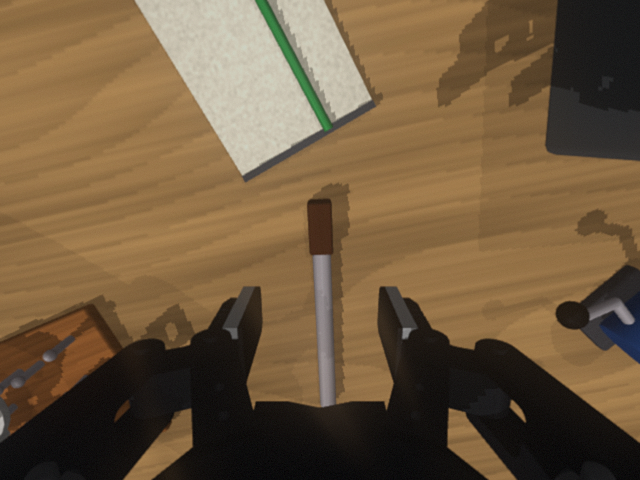

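The grip is centred at (320,227), within 2 px of the prediction.

Request:
play_rows:
  rows:
    - {"hand": 0.2, "dx": -0.2, "dy": 0.05, "dz": 4, "twist": -1.8}
    - {"hand": 0.2, "dx": -0.2, "dy": 0.05, "dz": 8, "twist": -1.8}
    - {"hand": 0.2, "dx": -0.2, "dy": 0.05, "dz": 11, "twist": -1.8}
    - {"hand": 0.2, "dx": -0.2, "dy": 0.05, "dz": 13, "twist": -1.8}
    - {"hand": 0.2, "dx": -0.2, "dy": 0.05, "dz": 14.5, "twist": -1.8}
    - {"hand": 0.2, "dx": -0.2, "dy": 0.05, "dz": 15.1, "twist": -1.8}
    - {"hand": 0.2, "dx": -0.2, "dy": 0.05, "dz": 15.1, "twist": -1.8}
    - {"hand": 0.2, "dx": -0.2, "dy": 0.05, "dz": 15.1, "twist": -1.8}

```text
clock: 23.57
ee_pos: [416.8, 350.3, 5.5]
tcp_rot: [0.087, 0.996, 0.0, 0.0]
wrist_force: [1.6, 0.1, -0.6]
width: 50.9
grip_force: 0.0
```

Request:
play_rows:
  rows:
    - {"hand": -0.9, "dx": 0, "dy": 0, "dz": 0, "twist": 0}
    - {"hand": -0.9, "dx": 0, "dy": 0, "dz": 0, "twist": 0}
    - {"hand": -0.9, "dx": 0, "dy": 0, "dz": 0, "twist": 0}
    - {"hand": -0.9, "dx": 0, "dy": 0, "dz": 0, "twist": 0}
    - {"hand": -0.9, "dx": 0, "dy": 0, "dz": 0, "twist": 0}
    - {"hand": -0.9, "dx": 0, "dy": 0, "dz": 0, "twist": 0}
    - {"hand": -0.9, "dx": 0, "dy": 0, "dz": 0, "twist": 0}
    - {"hand": -0.9, "dx": 0, "dy": 0, "dz": 0, "twist": 0}
  force: 110

```text
clock: 24.23
ee_pos: [417.1, 350.7, 6.5]
tcp_rot: [0.087, 0.996, 0.001, 0.001]
wrist_force: [-1.5, 0.2, 5.3]
width: 17.1
grip_force: 107.9
```

```bash
python3 -c "
from h import *
th=.1976; u=np.array([np.sin(th),-np.cos(th)])
for c in ((534.8,59.5),):
  g=np.array(c)-u*275; print('pre-insert',g, 'final',np.array(c)-u*97.5)
delta(g[0],g[1],57,np.degrees(th)); print(telemetry.read_state()['width'])"
```

```text
pre-insert [480.8129347  329.14865433] final [515.65913139 155.10270472]
d(cm) [-6.65 -1.   -5.04] twist 68.6750982016386 q6 -0.7650209965855672 tcp [417.1 350.7   6.5] t 24.2333 zaxis [ 0.002  0.002 -1.   ] yaxis [0.174 0.985 0.002]
17.14611777139652
```

Request:
play_rows:
  rows:
    - {"hand": -0.9, "dx": 0, "dy": 0, "dz": -1, "twist": 0}
    - {"hand": -0.9, "dx": 0, "dy": 0, "dz": -2.5, "twist": 0}
    - {"hand": -0.9, "dx": 0, "dy": 0, "dz": -4.5, "twist": 0}
    - {"hand": -0.9, "dx": 0, "dy": 0, "dz": -7, "twist": 0}
    - {"hand": -0.9, "dx": 0, "dy": 0, "dz": -9, "twist": 0}
    - {"hand": -0.9, "dx": 0, "dy": 0, "dz": -11, "twist": 0}
    - {"hand": -0.9, "dx": 0, "dy": 0, "dz": -12, "twist": 0}
    - {"hand": -0.9, "dx": 0, "dy": 0, "dz": -12, "twist": 0}

```text
clock: 24.9
ee_pos: [417.6, 350.9, 128.2]
tcp_rot: [0.087, 0.996, 0.002, 0.002]
wrist_force: [-0.2, -0.0, -1.5]
width: 17.2
grip_force: 107.8
```

Request:
play_rows:
  rows:
    - {"hand": -0.9, "dx": -1, "dy": 0.1, "dz": 0, "twist": 3}
    - {"hand": -0.9, "dx": -2, "dy": 0.1, "dz": 0, "twist": 7}
    - {"hand": -0.9, "dx": -3, "dy": 0.2, "dz": 0, "twist": 11}
    - {"hand": -0.9, "dx": -4, "dy": 0.3, "dz": 0, "twist": 15}
    - {"hand": -0.9, "dx": -5, "dy": 0.4, "dz": 0, "twist": 20}
    - {"hand": -0.9, "dx": -6.1, "dy": 0.4, "dz": 0, "twist": 25}
    - {"hand": -0.9, "dx": -6.1, "dy": 0.4, "dz": 0, "twist": 30}
    - {"hand": -0.9, "dx": -6.1, "dy": 0.4, "dz": 0, "twist": 35}

```text
clock: 25.57
ee_pos: [477.1, 342.8, 122.9]
tcp_rot: [0.385, 0.923, -0.001, -0.001]
wrist_force: [-0.2, 0.3, 0.1]
width: 16.9
grip_force: 107.9
```

Request:
play_rows:
  rows:
    - {"hand": -0.9, "dx": 0, "dy": 0, "dz": 0, "twist": 5}
    - {"hand": -0.9, "dx": 0, "dy": 0, "dz": 0, "twist": 10}
    - {"hand": -0.9, "dx": 0, "dy": 0, "dz": 0, "twist": 15}
    - {"hand": -0.9, "dx": 0, "dy": 0, "dz": 0, "twist": 20}
    - {"hand": -0.9, "dx": 0, "dy": 0, "dz": 0, "twist": 25}
    - {"hand": -0.9, "dx": 0, "dy": 0, "dz": 0, "twist": 29}
    - {"hand": -0.9, "dx": 0, "dy": 0, "dz": 0, "twist": 32}
    - {"hand": -0.9, "dx": 0, "dy": 0, "dz": 0, "twist": 33.7}

```text
clock: 26.23
ee_pos: [476.6, 343.1, 123.1]
tcp_rot: [0.635, 0.772, -0.001, -0.0]
wrist_force: [0.5, 0.1, -1.1]
width: 17.1
grip_force: 107.8
```

Request:
play_rows:
  rows:
    - {"hand": -0.9, "dx": 0, "dy": 0, "dz": 0, "twist": 0}
    - {"hand": -0.9, "dx": 0, "dy": 0, "dz": 0, "twist": 0}
    - {"hand": -0.9, "dx": 0, "dy": 0, "dz": 0, "twist": 0}

```text
clock: 26.48
ee_pos: [476.9, 343.2, 124.0]
tcp_rot: [0.634, 0.774, -0.001, -0.0]
wrist_force: [-0.8, 0.6, -0.8]
width: 17.0
grip_force: 107.8
```

```bash
python3 -c "
from h import *
delta(477.9,343.8,60.5,11.32); print(telemetry.read_state()['width'],telemetry.read_state()['wrist_torque'])"
```

```text
d(cm) [0.04 0.11 6.35] twist 0.03466293390557951 q6 0.3627509112899899 tcp [476.9 343.2 124. ] t 26.4833 zaxis [-0.001 -0.001 -1.   ] yaxis [ 0.98   0.197 -0.001]
16.962057949675465 [ 0.07829459 -0.01126979 -0.06004461]
```

Descend to bore height in front of the lug, then look at the tip in both fixed cameras.

Request:
play_rows:
  rows:
    - {"hand": -0.9, "dx": 0, "dy": 0.1, "dz": 2, "twist": 0}
    - {"hand": -0.9, "dx": 0, "dy": 0.1, "dz": 4, "twist": 0}
    - {"hand": -0.9, "dx": 0, "dy": 0.1, "dz": 5.5, "twist": 0}
    - {"hand": -0.9, "dx": 0, "dy": 0.1, "dz": 6.3, "twist": 0}
    - {"hand": -0.9, "dx": 0, "dy": 0.1, "dz": 6.3, "twist": 0}
    - {"hand": -0.9, "dx": 0, "dy": 0.1, "dz": 6.3, "twist": 0}

```text
clock: 26.98
ee_pos: [478.2, 343.6, 62.0]
tcp_rot: [0.634, 0.773, -0.0, -0.0]
wrist_force: [1.0, -0.5, -1.0]
width: 17.0
grip_force: 107.9
```

```bash
python3 -c "
from h import *
delta(477.9,343.8,60.5,11.32)
s=telemetry.read_state(); th=.1976; u=np.array([np.sin(th),-np.cos(th),0])
a=capture('top'); b=capture('scene'); save('top10',a); save('scene10',b)
tip=s['ee_pos']+[0,0,3.5]+187.5*u; bore=np.array([534.8,59.5,64])-74*u; far=np.array([534.8,59.5,64])+70*u
o=[]
for n,im,c in (('top',a,(215,235)),('scene',b,(420,262))):
  P=w2px(n,[tip,bore,far,tip-60*u],None); print(n,P.round(1).tolist())
  x,y=P[1].round().astype(int); x+=(-15 if n=='top' else 15); print('crop origin',x-40,y-45)
  o.append(cv2.resize(im[y-45:y+45,x-40:x+40,::-1],None,fx=5,fy=5,interpolation=cv2.INTER_CUBIC))
cv2.imwrite('pics/ins.png',np.hstack(o))
"
```

```text
d(cm) [ 0.02 -0.03  0.15] twist -0.001191193702027249 q6 0.36279011225959734 tcp [478.2 343.6  62. ] t 26.9833 zaxis [-0. -0. -1.] yaxis [ 0.981  0.196 -0.   ]
top [[221.8, 257.4], [235.9, 254.6], [306.5, 238.8], [192.0, 264.0]]
crop origin 181 210
scene [[403.1, 257.7], [390.9, 257.8], [328.8, 256.8], [428.9, 258.1]]
crop origin 366 213
```

View pics/ins.png

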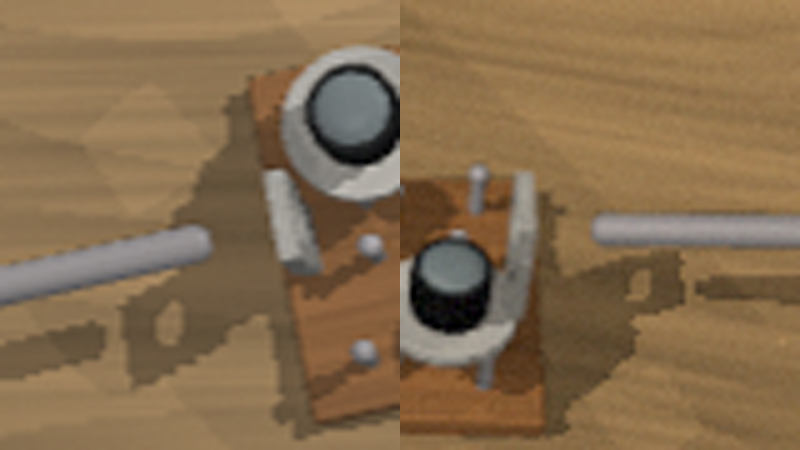

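```bash
python3 -c "
from fit import *
for c in ((534.2,57.5),(534.8,59.5)):
  th=.1965; M=np.array([[np.cos(th),-np.sin(th)],[np.sin(th),np.cos(th)]])
  f=lambda L:np.array([[*(M@l[:2]+c),l[2]] for l in L])
  L=[(-18,74,82),(-18,66,82),(18,74,82),(18,66,82)]
  B=[(*l,40) for l in loc[6:9]]+[(*loc[0],40)]
  for n,o in (('top',(181,210)),('scene',(366,213))):
    k=0 if n=='top' else 400
    print(c,n,'lug',((w2px(n,f(L))-o)*5+[k,0]).round().tolist(),'balls',((w2px(n,f(B))-o)*5+[k,0]).round().tolist())
"
```

```text
(534.2, 57.5) top lug [[281.0, 261.0], [301.0, 256.0], [264.0, 172.0], [284.0, 168.0]] balls [[364.0, 351.0], [459.0, 302.0], [370.0, 245.0], [312.0, 97.0]]
(534.2, 57.5) scene lug [[522.0, 168.0], [505.0, 168.0], [526.0, 227.0], [508.0, 227.0]] balls [[469.0, 170.0], [383.0, 186.0], [448.0, 236.0], [478.0, 345.0]]
(534.8, 59.5) top lug [[276.0, 259.0], [296.0, 255.0], [259.0, 171.0], [279.0, 167.0]] balls [[359.0, 350.0], [454.0, 300.0], [365.0, 244.0], [307.0, 96.0]]
(534.8, 59.5) scene lug [[526.0, 169.0], [509.0, 169.0], [530.0, 229.0], [512.0, 228.0]] balls [[473.0, 172.0], [386.0, 187.0], [452.0, 237.0], [482.0, 347.0]]
```

Request:
play_rows:
  rows:
    - {"hand": -0.9, "dx": -0.5, "dy": 0.1, "dz": -0.2, "twist": 0}
    - {"hand": -0.9, "dx": -1, "dy": 0.1, "dz": -0.2, "twist": 0}
    - {"hand": -0.9, "dx": -1.5, "dy": 0.1, "dz": -0.2, "twist": 0}
    - {"hand": -0.9, "dx": -2, "dy": 0.1, "dz": -0.2, "twist": 0}
    - {"hand": -0.9, "dx": -2.6, "dy": 0.1, "dz": -0.2, "twist": 0}
    - {"hand": -0.9, "dx": -2.9, "dy": 0.1, "dz": -0.2, "twist": 0}
    - {"hand": -0.9, "dx": -3.2, "dy": 0.1, "dz": -0.2, "twist": 0}
    - {"hand": -0.9, "dx": -3.2, "dy": 0.1, "dz": -0.2, "twist": 0}

```text
clock: 27.75
ee_pos: [485.6, 311.8, 63.8]
tcp_rot: [0.634, 0.773, -0.0, 0.0]
wrist_force: [-0.8, 0.5, -0.6]
width: 16.7
grip_force: 107.9
```

Request:
play_rows:
  rows:
    - {"hand": -0.9, "dx": -0.2, "dy": 0, "dz": 0, "twist": 0}
    - {"hand": -0.9, "dx": -0.4, "dy": 0, "dz": 0, "twist": 0}
    - {"hand": -0.9, "dx": -0.6, "dy": 0, "dz": 0, "twist": 0}
    - {"hand": -0.9, "dx": -0.8, "dy": 0, "dz": 0, "twist": 0}
    - {"hand": -0.9, "dx": -1, "dy": 0, "dz": 0, "twist": 0}
    - {"hand": -0.9, "dx": -1, "dy": 0, "dz": 0, "twist": 0}

```text
clock: 28.25
ee_pos: [487.5, 302.3, 63.8]
tcp_rot: [0.634, 0.773, -0.0, 0.0]
wrist_force: [0.0, 0.1, -1.6]
width: 17.1
grip_force: 107.9
```

Request:
play_rows:
  rows:
    - {"hand": -0.9, "dx": -1.3, "dy": 0, "dz": 0, "twist": 0}
    - {"hand": -0.9, "dx": -2.6, "dy": 0, "dz": 0, "twist": 0}
    - {"hand": -0.9, "dx": -3.9, "dy": 0, "dz": 0, "twist": 0}
    - {"hand": -0.9, "dx": -5.2, "dy": 0, "dz": 0, "twist": 0}
    - {"hand": -0.9, "dx": -6.5, "dy": 0, "dz": 0, "twist": 0}
    - {"hand": -0.9, "dx": -7.8, "dy": 0, "dz": 0, "twist": 0}
    - {"hand": -0.9, "dx": -9, "dy": 0, "dz": 0, "twist": 0}
    - {"hand": -0.9, "dx": -9, "dy": 0, "dz": 0, "twist": 0}

```text
clock: 28.92
ee_pos: [505.5, 211.9, 63.7]
tcp_rot: [0.635, 0.773, -0.0, 0.0]
wrist_force: [0.1, 0.3, -1.4]
width: 17.0
grip_force: 107.9
```

```bash
python3 -c "
from h import *
delta(515.6,155.1,63.8,11.32)
s=telemetry.read_state(); print(s['wrist_force'],s['wrist_torque'],s['width'])
p=s['ee_pos'][:2]-[534.8,59.5]; th=.1976; print('rack lateral',p@[np.cos(th),np.sin(th)],'along',p@[-np.sin(th),np.cos(th)])"
```

```text
d(cm) [-5.77 -0.11 -0.01] twist -0.1546684657782862 q6 0.13510778444618357 tcp [505.5 211.9  63.7] t 28.9167 zaxis [-0.    -0.001 -1.   ] yaxis [ 0.981  0.194 -0.   ]
[ 0.12246191  0.27175048 -1.35455092] [0.1004524  0.03012669 0.0116669 ] 17.04872625265737
rack lateral 1.1900126753047466 along 155.19154921688965
```

Request:
play_rows:
  rows:
    - {"hand": -0.9, "dx": -0.8, "dy": 0, "dz": 0, "twist": 0}
    - {"hand": -0.9, "dx": -1.6, "dy": 0, "dz": 0, "twist": 0}
    - {"hand": -0.9, "dx": -2.4, "dy": 0, "dz": 0, "twist": 0}
    - {"hand": -0.9, "dx": -3, "dy": 0, "dz": 0, "twist": 0}
    - {"hand": -0.9, "dx": -3.4, "dy": 0, "dz": 0, "twist": 0}
    - {"hand": -0.9, "dx": -3.8, "dy": 0, "dz": 0, "twist": 0}
    - {"hand": -0.9, "dx": -4.2, "dy": 0, "dz": 0, "twist": 0}
    - {"hand": -0.9, "dx": -4.2, "dy": 0, "dz": 0, "twist": 0}

```text
clock: 29.58
ee_pos: [513.1, 172.5, 63.5]
tcp_rot: [0.634, 0.773, -0.0, -0.0]
wrist_force: [-0.8, -2.3, -4.9]
width: 17.0
grip_force: 107.8
```

Request:
play_rows:
  rows:
    - {"hand": -0.9, "dx": -0.3, "dy": 0, "dz": 0, "twist": 0}
    - {"hand": -0.9, "dx": -0.6, "dy": 0, "dz": 0, "twist": 0}
    - {"hand": -0.9, "dx": -0.9, "dy": 0, "dz": 0, "twist": 0}
    - {"hand": -0.9, "dx": -1.2, "dy": 0, "dz": 0, "twist": 0}
    - {"hand": -0.9, "dx": -1.2, "dy": 0, "dz": 0, "twist": 0}
    - {"hand": -0.9, "dx": -1.2, "dy": 0, "dz": 0, "twist": 0}

```text
clock: 30.08
ee_pos: [515.3, 160.9, 63.3]
tcp_rot: [0.634, 0.773, -0.001, -0.0]
wrist_force: [-1.9, 0.0, -7.4]
width: 17.2
grip_force: 107.8
```

Request:
play_rows:
  rows:
    - {"hand": -0.9, "dx": -0.15, "dy": 0, "dz": 0.1, "twist": 0}
    - {"hand": -0.9, "dx": -0.3, "dy": 0, "dz": 0.1, "twist": 0}
    - {"hand": -0.9, "dx": -0.4, "dy": 0, "dz": 0.1, "twist": 0}
    - {"hand": -0.9, "dx": -0.5, "dy": 0, "dz": 0.1, "twist": 0}
    - {"hand": -0.9, "dx": -0.5, "dy": 0, "dz": 0.1, "twist": 0}

```text
clock: 30.5
ee_pos: [516.7, 156.4, 62.9]
tcp_rot: [0.634, 0.773, 0.0, 0.0]
wrist_force: [-2.2, 1.4, -4.8]
width: 17.0
grip_force: 108.0
```

Request:
play_rows:
  rows:
    - {"hand": -0.9, "dx": -0.1, "dy": 0, "dz": 0, "twist": 0}
    - {"hand": -0.9, "dx": -0.15, "dy": 0, "dz": 0, "twist": 0}
    - {"hand": -0.9, "dx": -0.2, "dy": 0, "dz": 0, "twist": 0}
    - {"hand": -0.9, "dx": -0.2, "dy": 0, "dz": 0, "twist": 0}

```text
clock: 30.83
ee_pos: [517.0, 154.4, 62.8]
tcp_rot: [0.634, 0.773, 0.0, 0.0]
wrist_force: [-2.0, 0.7, -4.3]
width: 17.1
grip_force: 108.0
```

Request:
play_rows:
  rows:
    - {"hand": -0.9, "dx": -0.1, "dy": 0, "dz": 0, "twist": 0}
    - {"hand": -0.9, "dx": -0.15, "dy": 0, "dz": 0, "twist": 0}
    - {"hand": -0.9, "dx": -0.2, "dy": 0, "dz": 0, "twist": 0}
    - {"hand": -0.9, "dx": -0.2, "dy": 0, "dz": 0, "twist": 0}

```text
clock: 31.17
ee_pos: [517.1, 154.2, 62.9]
tcp_rot: [0.634, 0.774, 0.001, -0.001]
wrist_force: [-3.1, 8.3, -4.3]
width: 16.8
grip_force: 108.0
```

Request:
play_rows:
  rows:
    - {"hand": -0.9, "dx": -0.1, "dy": 0, "dz": 0, "twist": 0}
    - {"hand": -0.9, "dx": -0.15, "dy": 0, "dz": 0, "twist": 0}
    - {"hand": -0.9, "dx": -0.15, "dy": 0, "dz": 0, "twist": 0}

```text
clock: 31.42
ee_pos: [517.1, 154.0, 62.9]
tcp_rot: [0.633, 0.774, 0.002, -0.002]
wrist_force: [-4.5, 15.8, -5.0]
width: 16.9
grip_force: 108.0
```

Request:
play_rows:
  rows:
    - {"hand": -0.9, "dx": 0.3, "dy": 0, "dz": 0, "twist": 0}
    - {"hand": -0.9, "dx": 0.3, "dy": 0, "dz": 0, "twist": 0}
    - {"hand": -0.4, "dx": 0.3, "dy": 0, "dz": 0, "twist": 0}
    - {"hand": 0, "dx": 0.3, "dy": 0, "dz": 0, "twist": 0}
    - {"hand": 0.1, "dx": 0.3, "dy": 0, "dz": 0, "twist": 0}
    - {"hand": 0.1, "dx": 0.3, "dy": 0, "dz": 0, "twist": 0}
    - {"hand": 0.1, "dx": 0.3, "dy": 0, "dz": 0, "twist": 0}
    - {"hand": 0.1, "dx": 0.3, "dy": 0, "dz": 0, "twist": 0}

```text
clock: 32.08
ee_pos: [517.4, 153.9, 63.2]
tcp_rot: [0.634, 0.773, 0.0, 0.0]
wrist_force: [0.3, 0.2, 0.4]
width: 47.0
grip_force: 0.0
```

Request:
play_rows:
  rows:
    - {"hand": 0.1, "dx": 0, "dy": 0, "dz": -2, "twist": 0}
    - {"hand": 0.1, "dx": 0, "dy": 0, "dz": -5, "twist": 0}
    - {"hand": 0.1, "dx": 1, "dy": 0, "dz": -9, "twist": 0}
    - {"hand": 0.1, "dx": 4, "dy": 0, "dz": -13, "twist": 0}
    - {"hand": 0.1, "dx": 7, "dy": 0, "dz": -13, "twist": 0}
    - {"hand": 0.1, "dx": 10, "dy": 0, "dz": -13, "twist": 0}
    - {"hand": 0.1, "dx": 13, "dy": 0, "dz": -13, "twist": 0}
    - {"hand": 0.1, "dx": 16, "dy": 0, "dz": -13, "twist": 0}

```text
clock: 32.75
ee_pos: [485.5, 312.3, 193.4]
tcp_rot: [0.634, 0.773, 0.001, 0.0]
wrist_force: [-0.6, -0.4, 0.3]
width: 46.9
grip_force: 0.0
```

Request:
play_rows:
  rows:
    - {"hand": 0.1, "dx": 3, "dy": 0, "dz": 0, "twist": 0}
    - {"hand": 0.1, "dx": 3, "dy": 0, "dz": 0, "twist": 0}
    - {"hand": 0.1, "dx": 3, "dy": 0, "dz": 0, "twist": 0}
    - {"hand": 0.1, "dx": 3, "dy": 0, "dz": 0, "twist": 0}

```text
clock: 33.08
ee_pos: [480.0, 340.0, 192.7]
tcp_rot: [0.634, 0.773, -0.0, 0.0]
wrist_force: [-0.4, -0.7, -0.6]
width: 47.0
grip_force: 0.0
```

```bash
python3 -c "
from h import *
a=capture('top'); b=capture('scene'); save('top11',a); save('scene11',b)
o=[cv2.resize(im[y:y+90,x:x+120,::-1],(400,300),interpolation=cv2.INTER_CUBIC) for im,x,y in ((a,205,205),(b,300,225))]
cv2.imwrite('pics/fin.png',np.hstack(o)); delta(480,340,200)
"
```

```text
d(cm) [ 0.07 -0.01 -0.71] twist None q6 0.3565211476937834 tcp [480.3 339.4 192.9] t 33.1833 zaxis [ 0. -0. -1.] yaxis [0.981 0.195 0.   ]
```

View pics/fin.png

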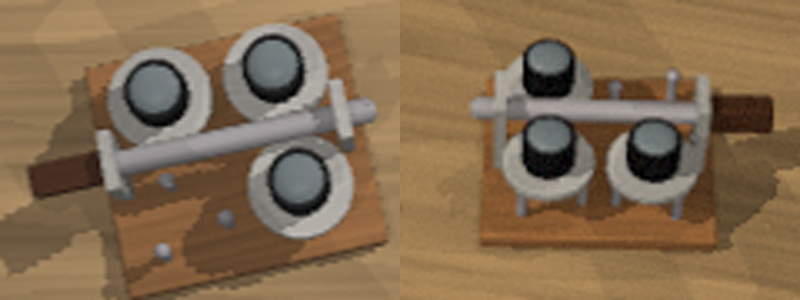

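The final view shows three lenses level in their seats, the rod through both lugs with its tip out beyond the far one, and the grip against the near lug.

```bash
python3 -c "
from workcell import workorder
print(workorder.close_job())"
```

```text
the job is handed in; nothing more can be done
None
```

The job is handed in: the three lenses on the table are in seats 1, 2 and 4 and look flat on the balls, and the rod is through both lugs with its tip out beyond the far one and its grip against the near one; the hand-in gave no verdict.

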